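Put the tea cakes away and lock the bayonet lid

TASK

First lift the porcelain whisk holder off the mouth of the pewter canister and stand it upright, wholly on the round cork coaster, without tipping it over. Then put every pressed-tea cake from the reed mat into the canister. Finally fit the lid: line its two lugs up with the slots in the canister's mouth, press it down against the sprung seal and twist it clockwise, seen from above, about a quarter turn to the stop, so that it springs up into its notches and stays locked; leave the other tea things where they stand.

Things in the scene. Friction and masses are not known exactly. Their poses are not given: they have to be found in the camera images.
- canister: Round pewter canister fixed to the cabinet top, 92 mm across, 110 mm tall, open on top; origin at the centre of its underside, z up. Inside 84 mm across, floor 5 mm up. Its mouth has two inward ledges, 6 mm thick, inner radius 34.5 mm, tops level with the rim, parted by two facing slots. x axis: along the lugs when locked. The slots lie 80 degrees counter-clockwise (from above) of +x and -x.
- slot (a point): One slot of the canister's mouth, at its middle, rim height, 38 mm from the canister's axis; the other lies straight across. About 20 mm wide, for a 12 mm lug. Solid metal stands counter-clockwise of each slot, so the lid turns only clockwise, and stops after 80 degrees.
- notch (a point): Under the canister's ledge on its +x side, 38 mm from the axis, 107 mm up: roof of the notch where a lug sits when locked (the other lies straight across). The ledge's underside is 104 mm up elsewhere, 107 mm here. 28 degrees wide, about 2 mm to spare each side of the lug; solid metal, the stop, stands just past it.
- seal (a joint): Black spring-loaded seal ring inside the canister's mouth, clear opening 54 mm; its top is 102 mm above the canister's origin at 0. Value: how far it is pressed down, 0 to 0.008 m. It pushes up with 5 N at 0 and 10 N fully down.
- lid: Inset pewter lid, loose, 150 g, lying bar up. Origin at the centre of its underside, z up. Disc 64 mm across, 10 mm thick; lugs along +x and -x, both ends alike. Set in the slots it rests on the seal, underside 102 mm above the canister's origin; to turn, press it below 98 mm (94 is lowest). Let go when turned home, the seal lifts it to 101 mm, disc about flush with the rim.
- lid_lug (a point): One lug of the lid (the other is on the far side), 12 mm wide, 6 mm thick, level with the lid's underside, reaching 39 mm from the lid's centre. This point: middle of the lug, 35.5 mm along the lid's x, 3 mm up.
- lid_bar (a point): Middle of the lid's straight dark wooden grip bar, on the lid's axis, 25 mm above its underside. The bar lies along the lid's x, over the line of the lugs: 50 mm long, 14 mm wide, from 10 to 40 mm above the underside.
- holder: White porcelain whisk holder, loose, 250 g, 80 mm tall; origin at the centre of its underside, z up. Round foot 84 mm across, straight stem 37 mm across from 14 to 58 mm up, bulb 50 mm across at 66 to 72 mm. At the start it stands upright on the canister's mouth, closing it.
- coaster: Round cork coaster with a dark edge, 130 mm across, 1 mm thin, on the cabinet top; origin at its centre. A thing standing on it has its underside at the height of the cabinet top.
- whisk_a: Bamboo tea whisk standing head-up, 105 mm tall, head 53 mm across; not to be disturbed. Origin under its centre.
- whisk_b: A second bamboo whisk just like the first; not to be disturbed. Origin under its centre.
- sweets_dish: Speckled stoneware dish 156 mm across, 22 mm high; not to be disturbed. Origin under its centre.
- tea_bowl: Terracotta tea bowl 116 mm across, 75 mm high; not to be disturbed. Origin under its centre.
- scoop: Bamboo tea scoop lying along its own x, 180 mm long; not to be disturbed. Origin under the middle of its stem.
- tea_tin: Closed dark tea tin 70 mm across, 100 mm high; not to be disturbed. Origin under its centre.
- cake0: Pressed-tea cake, loose, 28 mm across, 14 mm tall with a slightly domed top, 15 g; origin at the centre of its underside. Starts flat on the reed mat (1 mm thin, rests at cabinet-top height); absent in some starts.
- cake1: Pressed-tea cake, loose, 28 mm across, 14 mm tall with a slightly domed top, 15 g; origin at the centre of its underside. Starts flat on the reed mat (1 mm thin, rests at cabinet-top height); absent in some starts.
- cake2: Pressed-tea cake, loose, 28 mm across, 14 mm tall with a slightly domed top, 15 g; origin at the centre of its underside. Starts flat on the reed mat (1 mm thin, rests at cabinet-top height); absent in some starts.
- cake3: Pressed-tea cake, loose, 28 mm across, 14 mm tall with a slightly domed top, 15 g; origin at the centre of its underside. Starts flat on the reed mat (1 mm thin, rests at cabinet-top height); absent in some starts.
- cake4: Pressed-tea cake, loose, 28 mm across, 14 mm tall with a slightly domed top, 15 g; origin at the centre of its underside. Starts flat on the reed mat (1 mm thin, rests at cabinet-top height); absent in some starts.
- cake5: Pressed-tea cake, loose, 28 mm across, 14 mm tall with a slightly domed top, 15 g; origin at the centre of its underside. Starts flat on the reed mat (1 mm thin, rests at cabinet-top height); absent in some starts.

How it is judged:
By the outcome, as a careful person would: the job done as asked, in the order asked, and still so for the second after the job is handed in, with the robot touching nothing.
Of cake0, cake1, cake2, cake3, cake4, cake5 only 4 to 6 are there at a start; the rules pass over those that are not, and their reading is None.
At some moment in a run one of cake0, cake1, cake2, cake3, cake4, cake5, lid may be knocked a few centimetres aside while the robot is not near it.
It also fails if it takes over 210 s, if anything falls off the work surface, if the arm or the gripper's body presses on something with over 40 N, if the wrist force passes 120 N, or if a joint passes its speed limit or range.

ROBOT

A 6-joint arm with a two-finger parallel gripper is mounted at the origin on the work surface. World frame = base frame: x ahead of the robot, y to its left, z up, the work surface at z = 0. Lengths are in mm, angles in rad, forces in N, time in s.
With the tool pointing down it reaches from about 350 to 975 mm from the base axis. Payload 7.1 kg.
Tool frame: the origin (TCP) lies at the very end of the fingers, on their centre line; the grasp point (between the pads) lies 19 mm behind it (ctrl.tcp_to_grasp is the distance from the TCP to the grasp point, in mm); z points along the fingers, x is the direction in which the jaws open and shut, and the axes are right-handed (so a half turn about z gives the same grasp; the last joint's range is limited). The gripper opens to 88 mm and grips with 3 to 60 N. Pads are 20 mm wide; open, the fingers measure 115 mm over their backs; the gripper's body (75 mm by 178 mm) begins 61 mm behind the grasp point.
Start: joints at [-1.148, 0.423, 1.63, -0, 1.089, -0.019], TCP at [267.244, -564.965, 222.675] pointing down, gripper open.
Joint ranges: [-3, 3], [-0.9, 2.11], [0.09, 2.58], [-1.31, 4.45], [0.11, 2.69], [-2.54, 2.54]. Speed limits (rad/s): [2.39, 2.39, 3.01, 3.14, 3.14, 3.14].

INTERFACE

Orientations are given as a rotation vector (axis times angle).
In Python, from workcell import get_obs, viewer, ctrl, masks_of gives the robot as it stands. The module is installed in compiled form; this text tells all that it offers.
- The arm moves only by the shell command python3 -m inch 'ROWS'. ROWS is JSON, a list of rows, each an object of numbers: "tx", "ty", "tz": the shift along the tool's x, y, z in cm; "ax", "ay", "az": the turn, a rotation vector about the tool's x, y, z in degrees; "jaw": the opening, from 0 (shut) to 1 (fully open). In form: [{"tx": .., "ty": .., "tz": .., "ax": .., "ay": .., "az": .., "jaw": ..}, ...]. A call has 1 to 12 rows; each row shifts and turns the commanded pose from where the row before left it, along the tool's axes as they then stand; what a row does not reach is not made up. A row lasts 1/8 s, in which the tool goes at most 62.5 mm and 10.7 degrees, less where a joint would pass 70% of its speed; a pose out of reach is approached as far as the arm can. A call is refused whole if a number of a shift passes 6.25 or a number of a turn 10.7, either way. A call with a gripper value outside its range is refused whole. The fingers move at their own pace and stop on an object; the grip force is fixed at half the most. Time passes only in rows, so rows that do not move let the fingers close. It gives the time, the measured TCP pose, the force and the opening at its end, in the units of the state.
- get_obs(): the state, without advancing time (a new reading comes with each control period).
- viewer.get_image(name): name is "scene" or "top" or "wrist"; returns (picture, depth): 420x560x3 uint8, red, green, blue; 420x560 float32, mm along the optical axis (not along the pixel's ray), 0 where there is no reading.
- viewer.get_calibration(name): a dict with "fx", "fy", "cx", "cy" (pixels), "rvec" (rotation vector, rad) and "tvec" (3), from world to camera coordinates, as OpenCV has them. Camera axes: x right, y down, z forward; pixel columns grow to the right and rows downward; lengths in mm; the calibration is good to about 2 mm. A picture is of the moment at which its call begins: read the wrist's pose just before it. get_calibration takes no time and is no camera call; for the wrist camera it gives the pose at the moment of the call.
- ctrl.close_job(): hands the job in, once; it reports no verdict.
Trained networks look in the newest picture that a camera, given by its name, has taken for a name from the list of things; names that differ only in an ending like _2 or _b are one class to them, and where a whole thing is asked for, a point or a joint stands for the part that bears it (a point fixed in the world has none). Each returns a list of dicts, best first, with "score" (0 to 1); they miss things now and then, are a little off and sometimes report something else, mostly with a low value. They report only what shows in the picture. A call takes as long as a camera call.
- masks_of(camera, thing): "pixels" (420x560 bool, what is visible of it) and "location" ([column, row] in pixels, amid what is visible of it).
The state is a dict: "t": time; "qpos": joint angles; "qvel": joint speeds; "joint_torque": joint torques, N m; "ee_pos": TCP position; "orientation": TCP orientation; "ft_force": force on the tool from outside, world axes, zero at the start; "moment": the same for the moment, N m; "width": finger opening in mm.
Only numpy, scipy, OpenCV 4.12 (cv2) and the standard library are available. Lean on these libraries where they do the work, as an engineer would, in place of code of your own. Each camera call takes 0.05 s, during which the arm holds its last target. There are 200 camera calls.

## Working session

There is one attempt and no reset: what is moved stays moved. The work goes in short steps, Python scripts to look and compute and a shell command to move; the robot and the scene stay as the last step left them, time stands still between calls to the robot, and variables do not carry over. Pictures are saved under pics/ and viewed, about 12 in all and at most 16, crops included, and the job is handed in when it is done.

```bash
mkdir -p pics; cat > h.py <<'E'
import numpy as np, cv2
from scipy.spatial.transform import Rotation as R
from workcell import get_obs, viewer, ctrl, masks_of
def snap(c):
    cal=viewer.get_calibration(c); im,d=viewer.get_image(c); return im,d,cal
def w2p(cal,P):
    P=np.atleast_2d(P).astype(float)@R.from_rotvec(np.ravel(cal['rvec'])).as_matrix().T+np.ravel(cal['tvec'])
    return np.c_[P[:,0]/P[:,2]*cal['fx']+cal['cx'],P[:,1]/P[:,2]*cal['fy']+cal['cy']]
def cloud(d,cal):
    v,u=np.mgrid[:d.shape[0],:d.shape[1]]
    p=np.stack([(u-cal['cx'])/cal['fx']*d,(v-cal['cy'])/cal['fy']*d,d],-1)-np.ravel(cal['tvec'])
    return p@R.from_rotvec(np.ravel(cal['rvec'])).as_matrix()
def save(n,im): cv2.imwrite('pics/'+n+'.png',im[...,::-1])
E
python3 - <<'E'
from h import *
np.set_printoptions(precision=1,suppress=True)
o=get_obs(); print(o['t'],o['ee_pos'],o['orientation'],o['width'])
for c in('top','scene'):
    im,d,cal=snap(c); save(c+'0',im); P=cloud(d,cal)
    print(c,'cam at',-R.from_rotvec(np.ravel(cal['rvec'])).as_matrix().T@np.ravel(cal['tvec']))
    for n in ['canister','lid','holder','coaster','cake0','whisk_a','sweets_dish','tea_bowl','scoop','tea_tin']:
        for m in masks_of(c,n):
            if m['score']<.3: continue
            k=m['pixels']&(d>0); q=P[k]
            if len(q)<5: continue
            t=q[q[:,2]>np.percentile(q[:,2],98)-6]
            print(n,round(m['score'],2),np.array(m['location']),k.sum(),'med',np.median(q,0),'ztop',np.percentile(q[:,2],98),'topmid',(t.min(0)+t.max(0))/2)
print(get_obs()['t'])
E
```

```text
0.0 [ 267.  -564.5  221.9] [-2.7  1.7  0. ] 87.67614404930954
top cam at [ 439.1  -68.6 1253.3]
canister 0.8 [264.7 226.3] 148 med [502.9 -44.5 107.2] ztop 112.07850443305087 topmid [520.2 -33.4 109.6]
lid 0.84 [350.1 258.5] 470 med [ 412.  -264.2    9.5] ztop 41.322977082309826 topmid [ 413.  -265.2   39.6]
holder 0.83 [255.2 206.6] 949 med [538.  -21.7 119.6] ztop 191.08030297684024 topmid [541.6 -19.4 189.8]
coaster 0.71 [342.9 191.1] 1796 med [ 580.1 -255.3   -0.1] ztop 5.099233233527537 topmid [ 581.1 -256.5    4. ]
cake0 0.45 [158.7 225.5] 65 med [505.2 233.6  12.9] ztop 17.682067777906763 topmid [505.3 233.4  15. ]
cake0 0.41 [165.2 250. ] 90 med [436.8 217.8  11.6] ztop 17.856230398292432 topmid [437.  219.5  15.2]
whisk_a 0.94 [204.3 145.2] 360 med [702.4 111.3 101.9] ztop 108.23935778081707 topmid [706.  114.3 106.2]
whisk_a 0.76 [229.5 249.9] 354 med [432.9  37.9 101.9] ztop 107.65010494389426 topmid [433.1  40.3 106.2]
whisk_a 0.62 [165.7 251.8] 99 med [436.9 218.5  11.3] ztop 17.7653362828923 topmid [437.  219.5  15.2]
sweets_dish 0.58 [260.5 113.9] 2517 med [800.  -39.9
[... 1309 characters left out ...]
6.33673638442303 topmid [561.3 333.   13.8]
cake0 0.36 [357.8 201.5] 53 med [570.3 226.9  11.2] ztop 16.564082228792497 topmid [567.6 229.6  13.8]
whisk_a 0.82 [285.6 180.5] 274 med [439.1  25.7  93.9] ztop 106.5855073279468 topmid [456.3  13.7 108.2]
sweets_dish 0.91 [366.6 268.6] 1872 med [790.2 -31.    7.6] ztop 22.699233906943793 topmid [794.2 -41.6  21.6]
sweets_dish 0.61 [200.7 245.1] 327 med [ 422.7 -274.    10.5] ztop 41.917169300261314 topmid [ 416.8 -269.5   39.4]
tea_bowl 0.77 [143.3 278.7] 1832 med [ 468.8 -488.1   49.5] ztop 75.27823962955365 topmid [ 492.1 -493.2   73.9]
scoop 0.75 [297.9 221.3] 1118 med [569.  -54.1  57.1] ztop 110.42891733875763 topmid [544.4 -38.6 109.7]
1.1
```

```bash
python3 - <<'E'
import cv2
a=cv2.imread('pics/top0.png');cv2.imwrite('pics/top0b.png',cv2.resize(a[80:350,90:450],(800,600),interpolation=cv2.INTER_CUBIC))
E
```

```text
(no output)
```

View pics/top0b.png

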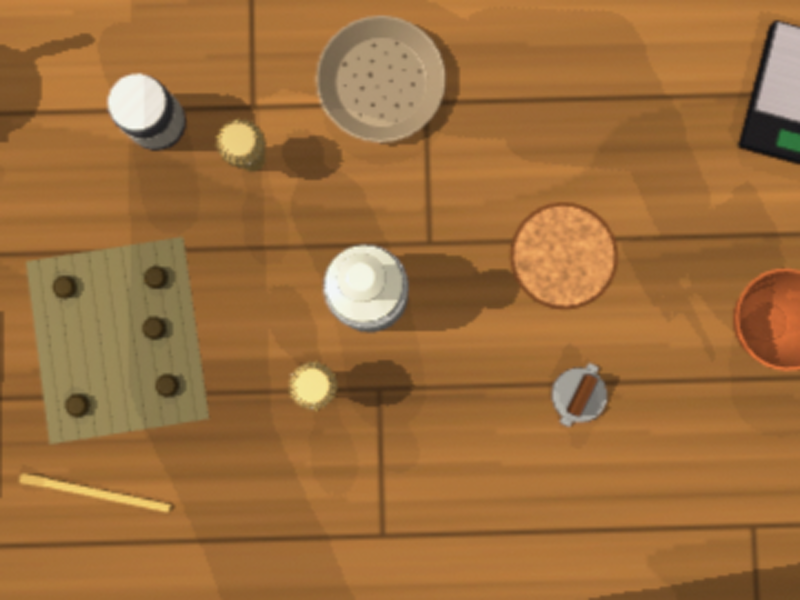

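Image: holder on canister at crop (365,285), coaster (564,255), lid (580,395) with its bar tilted, and five cakes on the mat at left. I'll measure these by depth and work out the first moves.

```bash
cat >> h.py <<'E'
def go(x,y,z,jaw=None):
    """print yaw turn first, then total shift (cm) in turned tool axes; jaw= world angle deg of tool x (mod 180)"""
    o=get_obs(); M=R.from_rotvec(o['orientation']).as_matrix()
    a=np.degrees(np.arctan2(M[1,0],M[0,0])); da=0
    if jaw is not None:
        da=(jaw-a+90)%180-90
    # tool z is down: az = -da
    r=np.radians(a+da); d=np.array([x,y,z])-o['ee_pos']
    tx=d[0]*np.cos(r)+d[1]*np.sin(r); ty=d[0]*np.sin(r)-d[1]*np.cos(r)
    n=max(1,int(np.ceil(max(abs(tx),abs(ty),abs(d[2]))/50)))
    print('ee',np.round(o['ee_pos'],1),'yaw %.1f az %.2f (q6 %.2f) | tx %.2f ty %.2f tz %.2f cm | /%d: %.2f %.2f %.2f | tilt %.2f'%(a,-da,o['qpos'][5],tx/10,ty/10,-d[2]/10,n,tx/10/n,ty/10/n,-d[2]/10/n,np.degrees(np.arccos(-M[2,2]))), 't %.1f'%o['t'],'w %.1f'%o['width'])
E
python3 - <<'E'
from h import *
np.set_printoptions(precision=1,suppress=True)
im,d,cal=snap('top'); P=cloud(d,cal)
z=P[...,2]
reg=(P[...,0]>380)&(P[...,0]<660)&(P[...,1]>170)&(P[...,1]<380)&(z>7)&(z<25)
n,l,s,c=cv2.connectedComponentsWithStats(reg.astype('uint8'))
for i in range(1,n):
    if s[i,4]>15: q=P[l==i]; t=q[q[:,2]>11]; print('cake',(t.min(0)+t.max(0))/2,t.mean(0),s[i,4])
reg=(np.hypot(P[...,0]-412,P[...,1]+264)<60)&(z>30)&(z<48); q=P[reg]; print('bar',q.mean(0),(q.min(0)+q.max(0))/2,'ang',np.degrees(.5*np.arctan2(2*np.cov(q[:,0],q[:,1])[0,1],np.var(q[:,0])-np.var(q[:,1]))),len(q))
reg=(np.hypot(P[...,0]-540,P[...,1]+20)<80); 
for a,b in((183,196),(118,130)):
    q=P[reg&(z>a)&(z<b)]; (x,y),r=cv2.minEnclosingCircle(q[:,:2].astype('float32')); print('circ',a,x,y,r,q.mean(0))
(m)=[m for m in masks_of('top','coaster')][0]; q=P[m['pixels']&(d>0)]; (x,y),r=cv2.minEnclosingCircle(q[:,:2].astype('float32')); print('coaster',x,y,r,q.mean(0))
print(get_obs()['qpos'])
go(542,-20,330,0)
E
```

```text
cake [564.5 232.   14.5] [565.5 232.7  13.6] 79
cake [556.8 340.2  14.9] [556.7 340.4  13.6] 81
cake [504.1 234.   14.3] [505.4 235.   13.2] 87
cake [438.2 219.8  14.4] [437.3 219.6  14.1] 83
cake [416.4 325.3  15.3] [415.4 325.3  13.7] 88
bar [ 413.1 -265.7   38.4] [ 413.  -265.8   37.9] ang -28.736398681706262 116
circ 183 542.1395874023438 -19.300397872924805 24.045982360839844 [541.9 -19.4 187.3]
circ 118 543.0963134765625 -19.907339096069336 40.48338317871094 [534.1 -25.8 120. ]
coaster 579.538330078125 -254.9058074951172 65.39739227294922 [ 579.  -255.7   -0.1]
[-1.1  0.4  1.6 -0.   1.1 -0. ]
ee [ 267.2 -565.   222.7] yaw -64.7 az -64.68 (q6 -0.02) | tx 27.48 ty -54.50 tz -10.73 cm | /11: 2.50 -4.95 -0.98 | tilt 0.00 t 1.2 w 87.6
```

```bash
python3 -m inch '[{"az":-10.7},{"az":-10.7},{"az":-10.7},{"az":-10.7},{"az":-10.7},{"az":-10.7},{"az":-0.5},{"tz":-5}]' | tail -c 400; python3 -m inch '[{"tx":2.75,"ty":-5.45,"tz":-0.6},{"tx":2.75,"ty":-5.45,"tz":-0.6},{"tx":2.75,"ty":-5.45,"tz":-0.6},{"tx":2.75,"ty":-5.45,"tz":-0.6},{"tx":2.75,"ty":-5.45,"tz":-0.6},{"tx":2.75,"ty":-5.45,"tz":-0.6},{"tx":2.75,"ty":-5.45,"tz":-0.6},{"tx":2.75,"ty":-5.45,"tz":-0.6},{"tx":2.75,"ty":-5.45,"tz":-0.6},{"tx":2.75,"ty":-5.45,"tz":-0.6},{},{}]' | tail -c 400
python3 - <<'E'
from h import *
np.set_printoptions(precision=1,suppress=True)
im,d,cal=snap('wrist'); save('w1',im); P=cloud(d,cal); z=P[...,2]
reg=(np.hypot(P[...,0]-540,P[...,1]+20)<80)
for a,b in((183,196),(118,130),(104,116)):
    q=P[reg&(z>a)&(z<b)]
    if len(q)>9: (x,y),r=cv2.minEnclosingCircle(q[:,:2].astype('float32')); print('circ',a,x,y,r,q.mean(0),len(q))
go(542,-20,131,0)
E
```

```text
ee [ 267.3 -565.   222.7] yaw -64.7 az -64.69 (q6 -0.02) | tx 27.47 ty -54.50 tz 9.17 cm | /11: 2.50 -4.95 0.83 | tilt 0.00 t 1.2 w 88.0$[0]: bad value
$[0]: bad value
```

View pics/w1.png

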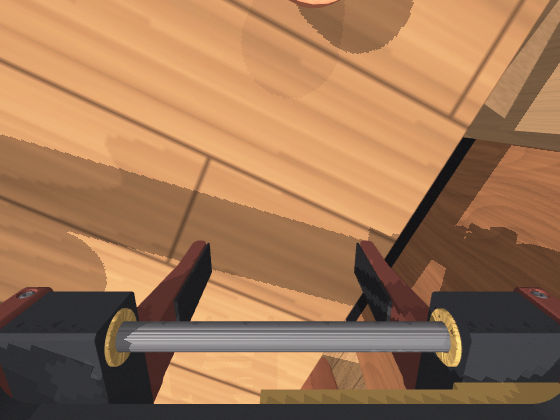

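That shows only the start view, since the rows were refused: every key seems to be required. I'll type all seven.

```bash
python3 -m inch '[{"tx":0,"ty":0,"tz":-5,"ax":0,"ay":0,"az":-10.7,"jaw":1},{"tx":0,"ty":0,"tz":-5,"ax":0,"ay":0,"az":-10.7,"jaw":1},{"tx":0,"ty":0,"tz":0,"ax":0,"ay":0,"az":-10.7,"jaw":1},{"tx":0,"ty":0,"tz":0,"ax":0,"ay":0,"az":-10.7,"jaw":1},{"tx":0,"ty":0,"tz":0,"ax":0,"ay":0,"az":-10.7,"jaw":1},{"tx":0,"ty":0,"tz":0,"ax":0,"ay":0,"az":-10.7,"jaw":1},{"tx":0,"ty":0,"tz":0,"ax":0,"ay":0,"az":-0.5,"jaw":1},{"tx":0,"ty":0,"tz":0,"ax":0,"ay":0,"az":0,"jaw":1}]' | tail -c 500; python3 -c "
from h import *; go(542,-20,330,0)"
```

```text
t: 2.25
ee_pos: [267.2, -564.9, 322.6]
orientation: [-3.142, 0.005, 0.0]
ft_force: [0.1, 0.4, -0.7]
width: 88.1
ee [ 267.2 -564.9  322.6] yaw -0.2 az -0.18 (q6 -1.14) | tx 27.48 ty -54.49 tz -0.74 cm | /11: 2.50 -4.95 -0.07 | tilt 0.00 t 2.2 w 88.1
```

```bash
python3 -m inch '[{"tx":2.5,"ty":-4.95,"tz":-0.07,"ax":0,"ay":0,"az":0,"jaw":1},{"tx":2.5,"ty":-4.95,"tz":-0.07,"ax":0,"ay":0,"az":0,"jaw":1},{"tx":2.5,"ty":-4.95,"tz":-0.07,"ax":0,"ay":0,"az":0,"jaw":1},{"tx":2.5,"ty":-4.95,"tz":-0.07,"ax":0,"ay":0,"az":0,"jaw":1},{"tx":2.5,"ty":-4.95,"tz":-0.07,"ax":0,"ay":0,"az":0,"jaw":1},{"tx":2.5,"ty":-4.95,"tz":-0.07,"ax":0,"ay":0,"az":0,"jaw":1},{"tx":2.5,"ty":-4.95,"tz":-0.07,"ax":0,"ay":0,"az":0,"jaw":1},{"tx":2.5,"ty":-4.95,"tz":-0.07,"ax":0,"ay":0,"az":0,"jaw":1},{"tx":2.5,"ty":-4.95,"tz":-0.07,"ax":0,"ay":0,"az":0,"jaw":1},{"tx":2.5,"ty":-4.95,"tz":-0.07,"ax":0,"ay":0,"az":0,"jaw":1},{"tx":2.5,"ty":-4.95,"tz":-0.07,"ax":0,"ay":0,"az":0,"jaw":1},{"tx":0,"ty":0,"tz":0,"ax":0,"ay":0,"az":0,"jaw":1}]' | tail -c 500
python3 - <<'E'
from h import *
np.set_printoptions(precision=1,suppress=True)
im,d,cal=snap('wrist'); save('w2',im); P=cloud(d,cal); z=P[...,2]
reg=(np.hypot(P[...,0]-540,P[...,1]+20)<80)
for a,b in((183,196),(118,130),(104,116)):
    q=P[reg&(z>a)&(z<b)]
    if len(q)>9: (x,y),r=cv2.minEnclosingCircle(q[:,:2].astype('float32')); print('circ',a,x,y,r,q.mean(0),len(q))
go(542,-20,131,0)
E
```

```text
t: 3.75
ee_pos: [543.3, -17.4, 330.3]
orientation: [-3.141, -0.003, -0.001]
ft_force: [-0.3, -0.3, -0.7]
width: 87.9
circ 183 541.58984375 -20.228214263916016 24.745771408081055 [541.6 -18.5 188.3] 1506
circ 118 541.4472045898438 -18.87477684020996 39.64455032348633 [541.6  -4.5 121. ] 1101
circ 104 538.8209228515625 -22.015291213989258 45.909934997558594 [524.6  -9.9 111.6] 562
ee [542.4 -19.  330.2] yaw 0.1 az 0.07 (q6 -0.06) | tx -0.04 ty 0.10 tz 19.92 cm | /4: -0.01 0.02 4.98 | tilt 0.02 t 3.8 w 88.0
```

View pics/w2.png

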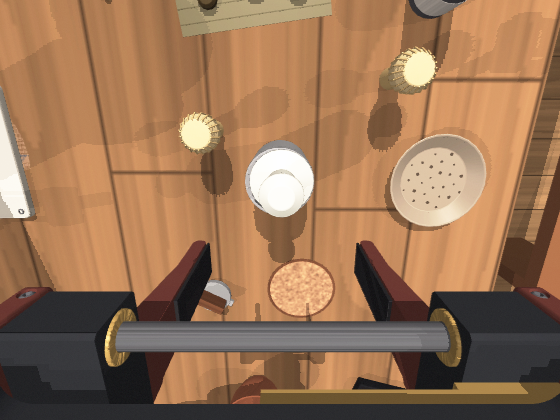

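Holder is centred between the fingers, at about (280,190). Going down to the stem and gripping.

```bash
python3 -m inch '[{"tx":-0.05,"ty":0.08,"tz":5,"ax":0,"ay":0,"az":0,"jaw":1},{"tx":0,"ty":0,"tz":5,"ax":0,"ay":0,"az":0,"jaw":1},{"tx":0,"ty":0,"tz":5,"ax":0,"ay":0,"az":0,"jaw":1},{"tx":0,"ty":0,"tz":2.4,"ax":0,"ay":0,"az":0,"jaw":1},{"tx":0,"ty":0,"tz":2.4,"ax":0,"ay":0,"az":0,"jaw":1},{"tx":0,"ty":0,"tz":0,"ax":0,"ay":0,"az":0,"jaw":1},{"tx":0,"ty":0,"tz":0,"ax":0,"ay":0,"az":0,"jaw":0.3},{"tx":0,"ty":0,"tz":0,"ax":0,"ay":0,"az":0,"jaw":0.3},{"tx":0,"ty":0,"tz":0,"ax":0,"ay":0,"az":0,"jaw":0.3},{"tx":0,"ty":0,"tz":0,"ax":0,"ay":0,"az":0,"jaw":0.3},{"tx":0,"ty":0,"tz":0,"ax":0,"ay":0,"az":0,"jaw":0.3},{"tx":0,"ty":0,"tz":0,"ax":0,"ay":0,"az":0,"jaw":0.3}]'
```

```text
t: 5.3
ee_pos: [541.7, -21.2, 132.8]
orientation: [3.142, 0.001, 0.0]
ft_force: [-1.7, 0.8, 6.0]
width: 48.5
```

```bash
python3 -m inch '[{"tx":0,"ty":0,"tz":0,"ax":0,"ay":0,"az":0,"jaw":0.2},{"tx":0,"ty":0,"tz":0,"ax":0,"ay":0,"az":0,"jaw":0.2},{"tx":0,"ty":0,"tz":0,"ax":0,"ay":0,"az":0,"jaw":0.2},{"tx":0,"ty":0,"tz":0,"ax":0,"ay":0,"az":0,"jaw":0.2}]';python3 -c "
from h import *; print(get_obs()['ft_force']); go(542,-20,280,0)"
```

```text
t: 5.8
ee_pos: [541.7, -21.2, 132.8]
orientation: [3.142, 0.001, 0.0]
ft_force: [-2.1, -0.1, 5.9]
width: 48.2
[-2.13357518 -0.07690327  5.94150802]
ee [541.7 -21.2 132.8] yaw 0.0 az 0.02 (q6 -0.06) | tx 0.03 ty -0.12 tz -14.72 cm | /3: 0.01 -0.04 -4.91 | tilt 0.02 t 5.8 w 48.2
```

```bash
python3 - <<'E'
from h import *
im,d,cal=snap('scene'); p=w2p(cal,[542,-20,140])[0].astype(int); print(p)
a=im[p[1]-60:p[1]+60,p[0]-80:p[0]+80]; save('s1',cv2.resize(a,(800,600),interpolation=cv2.INTER_CUBIC))
E
```

```text
[299 186]
```

View pics/s1.png

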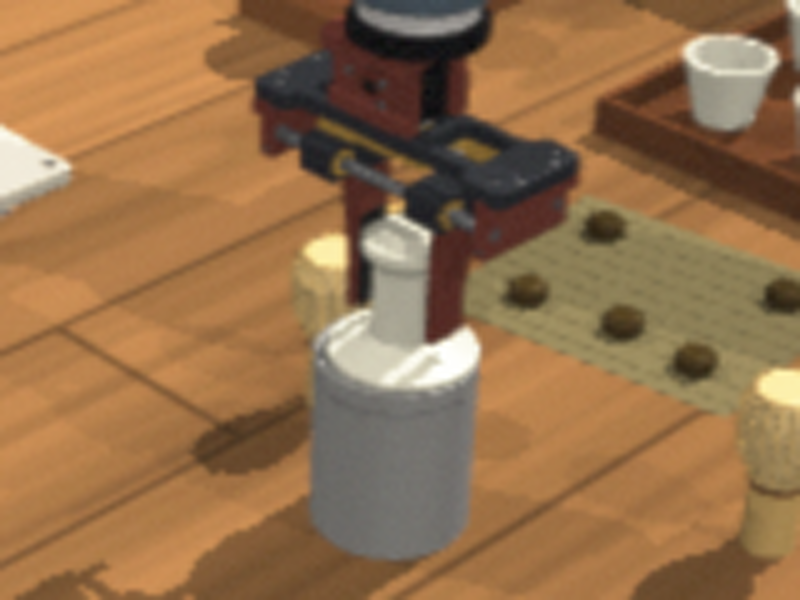

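The upper pads hold the 50 mm bulb (48 mm opening), which is wider than the stem. That still locks it against slipping, so I'll lift gently and check.

```bash
python3 -m inch '[{"tx":0,"ty":0,"tz":-0.5,"ax":0,"ay":0,"az":0,"jaw":0.2},{"tx":0,"ty":0,"tz":-1,"ax":0,"ay":0,"az":0,"jaw":0.2},{"tx":0,"ty":0,"tz":-1.5,"ax":0,"ay":0,"az":0,"jaw":0.2},{"tx":0,"ty":0,"tz":-2,"ax":0,"ay":0,"az":0,"jaw":0.2},{"tx":0,"ty":0,"tz":-2,"ax":0,"ay":0,"az":0,"jaw":0.2},{"tx":0,"ty":0,"tz":0,"ax":0,"ay":0,"az":0,"jaw":0.2},{"tx":0,"ty":0,"tz":0,"ax":0,"ay":0,"az":0,"jaw":0.2}]';python3 - <<'E'
from h import *
np.set_printoptions(precision=1,suppress=True)
im,d,cal=snap('scene'); p=w2p(cal,[542,-20,160])[0].astype(int)
a=im[p[1]-60:p[1]+60,p[0]-80:p[0]+80]; save('s2',cv2.resize(a,(800,600),interpolation=cv2.INTER_CUBIC))
go(580,-257,202,0)
E
```

```text
t: 6.72
ee_pos: [541.3, -21.2, 202.2]
orientation: [-3.142, -0.0, 0.0]
ft_force: [-0.2, 0.6, -3.1]
width: 48.3
ee [541.1 -21.2 201.8] yaw 0.0 az 0.01 (q6 -0.06) | tx 3.89 ty 23.58 tz -0.02 cm | /5: 0.78 4.72 -0.00 | tilt 0.06 t 6.8 w 48.3
```

View pics/s2.png

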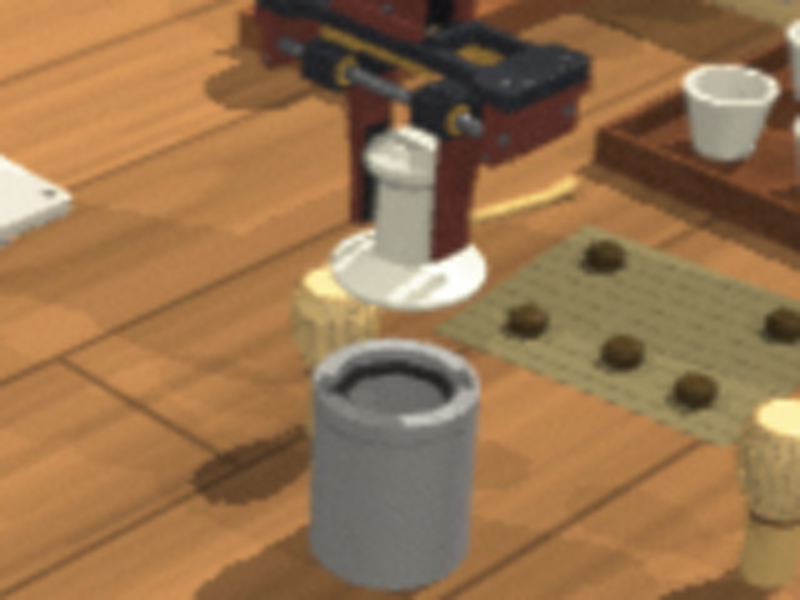

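Holder hangs upright, and the open mouth with its slots shows. Carrying it to the coaster.

```bash
python3 -m inch '[{"tx":0.2,"ty":1.1,"tz":0,"ax":0,"ay":0,"az":0,"jaw":0.2},{"tx":0.4,"ty":2.5,"tz":0,"ax":0,"ay":0,"az":0,"jaw":0.2},{"tx":0.7,"ty":4,"tz":0,"ax":0,"ay":0,"az":0,"jaw":0.2},{"tx":0.7,"ty":4.2,"tz":0,"ax":0,"ay":0,"az":0,"jaw":0.2},{"tx":0.7,"ty":4.2,"tz":0,"ax":0,"ay":0,"az":0,"jaw":0.2},{"tx":0.6,"ty":4,"tz":0,"ax":0,"ay":0,"az":0,"jaw":0.2},{"tx":0.4,"ty":2.4,"tz":0,"ax":0,"ay":0,"az":0,"jaw":0.2},{"tx":0.2,"ty":1.2,"tz":0,"ax":0,"ay":0,"az":0,"jaw":0.2},{"tx":0,"ty":0,"tz":2,"ax":0,"ay":0,"az":0,"jaw":0.2},{"tx":0,"ty":0,"tz":4,"ax":0,"ay":0,"az":0,"jaw":0.2},{"tx":0,"ty":0,"tz":4,"ax":0,"ay":0,"az":0,"jaw":0.2},{"tx":0,"ty":0,"tz":4,"ax":0,"ay":0,"az":0,"jaw":0.2}]';python3 -m inch '[{"tx":0,"ty":0,"tz":2,"ax":0,"ay":0,"az":0,"jaw":0.2},{"tx":0,"ty":0,"tz":0.8,"ax":0,"ay":0,"az":0,"jaw":0.2},{"tx":0,"ty":0,"tz":0.4,"ax":0,"ay":0,"az":0,"jaw":0.2},{"tx":0,"ty":0,"tz":0.3,"ax":0,"ay":0,"az":0,"jaw":0.2},{"tx":0,"ty":0,"tz":0.2,"ax":0,"ay":0,"az":0,"jaw":0.2},{"tx":0,"ty":0,"tz":0,"ax":0,"ay":0,"az":0,"jaw":0.2}]'
```

```text
t: 8.28
ee_pos: [579.9, -255.2, 60.0]
orientation: [-3.141, -0.003, 0.002]
ft_force: [0.5, -0.5, -2.6]
width: 48.5
t: 9.02
ee_pos: [580.9, -257.4, 25.8]
orientation: [3.141, 0.0, 0.001]
ft_force: [0.5, -0.3, -3.4]
width: 48.2
```

```bash
python3 -m inch '[{"tx":0,"ty":0,"tz":0.12,"ax":0,"ay":0,"az":0,"jaw":0.2},{"tx":0,"ty":0,"tz":0.1,"ax":0,"ay":0,"az":0,"jaw":0.2},{"tx":0,"ty":0,"tz":0,"ax":0,"ay":0,"az":0,"jaw":0.2},{"tx":0,"ty":0,"tz":0,"ax":0,"ay":0,"az":0,"jaw":0.2}]'
```

```text
t: 9.52
ee_pos: [580.7, -257.2, 23.1]
orientation: [-3.142, -0.0, 0.0]
ft_force: [0.8, 0.2, -2.4]
width: 48.3
```

```bash
python3 -m inch '[{"tx":0,"ty":0,"tz":0.1,"ax":0,"ay":0,"az":0,"jaw":0.2},{"tx":0,"ty":0,"tz":0,"ax":0,"ay":0,"az":0,"jaw":0.2},{"tx":0,"ty":0,"tz":0,"ax":0,"ay":0,"az":0,"jaw":0.2}]'
```

```text
t: 9.9
ee_pos: [580.8, -257.2, 22.8]
orientation: [3.142, 0.0, 0.0]
ft_force: [-3.2, 2.0, 5.8]
width: 48.4
```

Touched down (+6 N). Release, rise and look.

```bash
python3 -m inch '[{"tx":0,"ty":0,"tz":0,"ax":0,"ay":0,"az":0,"jaw":0.7},{"tx":0,"ty":0,"tz":0,"ax":0,"ay":0,"az":0,"jaw":1},{"tx":0,"ty":0,"tz":0,"ax":0,"ay":0,"az":0,"jaw":1},{"tx":0,"ty":0,"tz":0,"ax":0,"ay":0,"az":0,"jaw":1},{"tx":0,"ty":0,"tz":0,"ax":0,"ay":0,"az":0,"jaw":1},{"tx":0,"ty":0,"tz":0,"ax":0,"ay":0,"az":0,"jaw":1},{"tx":0,"ty":0,"tz":-2,"ax":0,"ay":0,"az":0,"jaw":1},{"tx":0,"ty":0,"tz":-4,"ax":0,"ay":0,"az":0,"jaw":1},{"tx":0,"ty":0,"tz":-5,"ax":0,"ay":0,"az":0,"jaw":1},{"tx":0,"ty":0,"tz":-5,"ax":0,"ay":0,"az":0,"jaw":1},{"tx":0,"ty":0,"tz":-5,"ax":0,"ay":0,"az":0,"jaw":1},{"tx":0,"ty":0,"tz":-5,"ax":0,"ay":0,"az":0,"jaw":1}]'
python3 - <<'E'
from h import *
np.set_printoptions(precision=1,suppress=True)
im,d,cal=snap('top');P=cloud(d,cal); z=P[...,2]
for a,b in((73,86),(5,18)):
    q=P[(np.hypot(P[...,0]-580,P[...,1]+256)<60)&(z>a)&(z<b)]
    if len(q)>5: print(cv2.minEnclosingCircle(q[:,:2].astype('float32')),np.percentile(q[:,2],98),len(q))
p=w2p(cal,[540,-140,50])[0].astype(int)
save('t2',cv2.resize(im[p[1]-60:p[1]+60,p[0]-80:p[0]+80],(800,600),interpolation=cv2.INTER_CUBIC))
go(550,-55,330,0)
E
```

```text
t: 11.4
ee_pos: [580.4, -257.1, 285.6]
orientation: [3.141, 0.0, 0.002]
ft_force: [0.6, -1.0, -0.5]
width: 88.2
((589.7239379882812, -248.3398895263672), 48.47134780883789) 14.9799635676943 153
ee [ 583.4 -258.4  293.1] yaw 0.0 az 0.01 (q6 -0.44) | tx -3.34 ty -20.34 tz -3.69 cm | /5: -0.67 -4.07 -0.74 | tilt 0.69 t 11.4 w 87.9
```

View pics/t2.png

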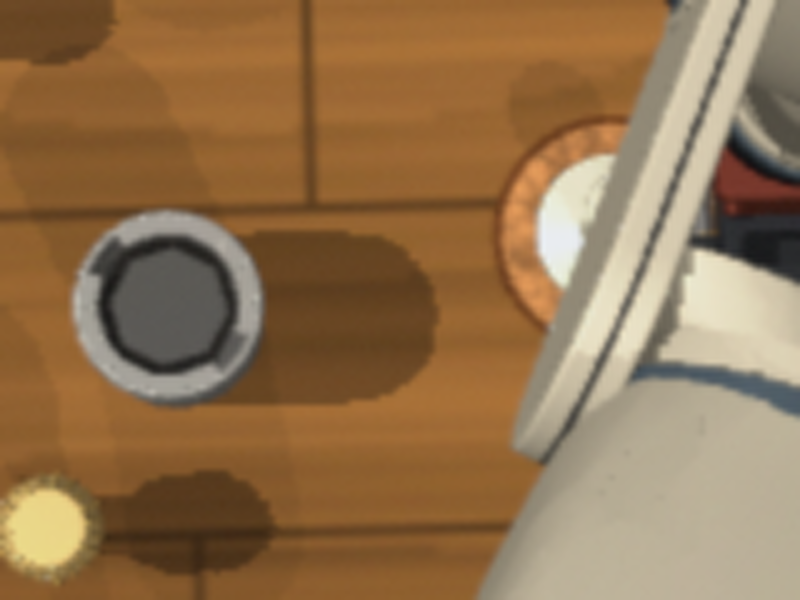

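Holder stands on the coaster. The canister slots show at crop (110,255) and (233,350), roughly 49° in world. Next, a closer wrist look above the canister.

```bash
python3 -m inch '[{"tx":-0.7,"ty":-4,"tz":-0.4,"ax":0,"ay":0,"az":0,"jaw":1},{"tx":-0.7,"ty":-4,"tz":-0.4,"ax":0,"ay":0,"az":0,"jaw":1},{"tx":-0.7,"ty":-4,"tz":-0.4,"ax":0,"ay":0,"az":0,"jaw":1},{"tx":-0.7,"ty":-4,"tz":-0.4,"ax":0,"ay":0,"az":0,"jaw":1},{"tx":-0.7,"ty":-4,"tz":-0.4,"ax":0,"ay":0,"az":0,"jaw":1},{"tx":-0.4,"ty":-3.6,"tz":-0.4,"ax":0,"ay":0,"az":0,"jaw":1},{"tx":0,"ty":0,"tz":0,"ax":0,"ay":0,"az":0,"jaw":1},{"tx":0,"ty":0,"tz":0,"ax":0,"ay":0,"az":0,"jaw":1}]'
python3 - <<'E'
from h import *
np.set_printoptions(precision=1,suppress=True)
im,d,cal=snap('wrist');P=cloud(d,cal); z=P[...,2]; o=get_obs(); print(o['ee_pos'])
q=P[(np.hypot(P[...,0]-541,P[...,1]+20)<60)&(z>106)&(z<114)]
c=np.array([541,-20.])
for i in range(15):  # outer circle from rim points
    v=q[:,:2]-c; r=np.hypot(*v.T); th=np.arctan2(v[:,1],v[:,0]); b=((th+np.pi)/(2*np.pi)*36).astype(int)%36
    e=np.array([q[b==k][np.argmax(r[b==k]),:2] for k in range(36) if (b==k).any()])
A=np.c_[2*e,np.ones(len(e))]; s=np.linalg.lstsq(A,(e**2).sum(1),rcond=None)[0]; c=s[:2]; print('rim fit',c,np.sqrt(s[2]+c@c),len(e),'z',np.median(q[:,2]))
# slots: depth below rim at r 36..40
th=np.radians(np.arange(0,360,2)); 
zz=[]
for rr in(36,38,40):
    p=w2p(cal,np.c_[c[0]+rr*np.cos(th),c[1]+rr*np.sin(th),np.full(len(th),109)]).round().astype(int)
    zz.append(z[p[:,1],p[:,0]])
zz=np.median(zz,0); print('low at deg',[(int(np.degrees(t)),round(float(k),1)) for t,k in zip(th,zz) if k<106.5])
p=w2p(cal,[*c,110])[0].astype(int); print(p)
save('w3',cv2.resize(im[p[1]-60:p[1]+60,p[0]-80:p[0]+80],(800,600),interpolation=cv2.INTER_CUBIC))
np.savez('slot.npz',c=c)
for x,y in((437.5,219.7),): go(x,y,25,17)
E
```

```text
t: 12.45
ee_pos: [541.7, -21.6, 306.9]
orientation: [3.141, 0.001, 0.002]
ft_force: [-0.5, -0.1, -0.1]
width: 87.9
[541.7 -21.9 306.6]
rim fit [538.8 -21.9] 45.565337363978124 36 z 110.90259722102168
low at deg [(38, 5.5), (40, 5.8), (42, 5.7), (44, 5.5), (46, 5.1), (48, 5.3), (50, 6.8), (52, 6.3), (54, 5.8), (56, 6.0), (58, 6.1), (59, 5.7), (62, 6.1), (64, 5.8), (66, 6.7), (218, 94.6), (220, 94.6), (222, 95.0), (224, 93.9), (226, 99.1), (228, 95.9), (230, 93.5), (232, 92.3), (234, 94.6), (236, 98.5), (238, 97.6), (239, 98.9), (242, 96.9), (244, 98.9), (246, 101.9)]
[280 182]
ee [541.7 -21.9 306.6] yaw -0.0 az -17.01 (q6 -0.06) | tx -2.90 ty -26.15 tz 28.16 cm | /6: -0.48 -4.36 4.69 | tilt 0.04 t 12.5 w 87.8
```

View pics/w3.png

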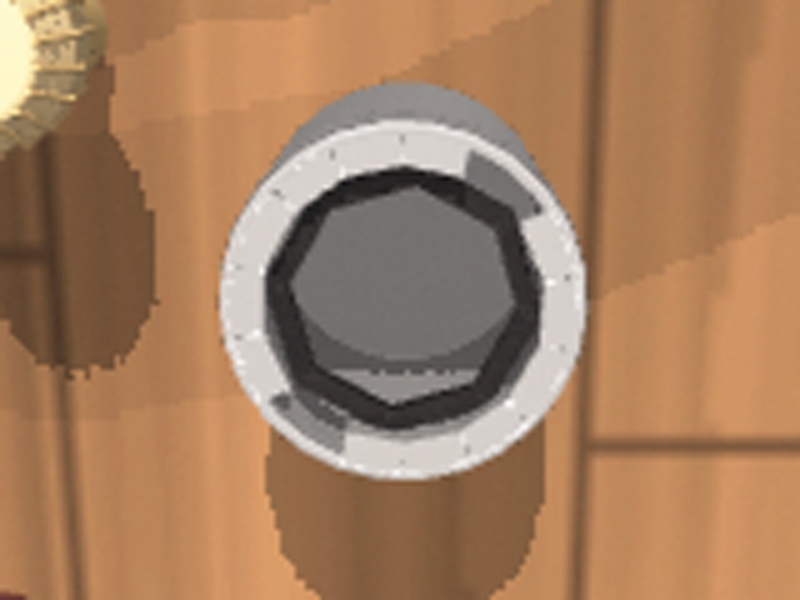

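Canister rim centre is about (539,-22) and the slots lie at about 52°/232° (depth gaps 38–66° and 218–246°), so locked is about -28°. Now to the cakes, with a wrist check at each hover.

```bash
cat >> h.py <<'E'
def cakes(x=None,y=None,cam='wrist'):
    im,d,cal=snap(cam);P=cloud(d,cal);z=P[...,2]
    reg=(P[...,0]>330)&(P[...,0]<680)&(P[...,1]>120)&(P[...,1]<400)&(z>8)&(z<25)&(np.hypot(P[...,0]-(x or 0),P[...,1]-(y or 0))<45 if x else True)
    n,l,s,c=cv2.connectedComponentsWithStats(reg.astype('uint8')); out=[]
    for i in range(1,n):
        if s[i,4]<40: continue
        t=P[l==i]; (a,b),r=cv2.minEnclosingCircle(t[:,:2].astype('float32')); print('cake %.1f %.1f r %.1f ztop %.1f n %d'%(a,b,r,np.percentile(t[:,2],97),s[i,4])); out.append((a,b))
    return out
E
python3 -m inch '[{"tx":-0.62,"ty":-4.27,"tz":2.94,"ax":0,"ay":0,"az":0,"jaw":0.6},{"tx":-0.62,"ty":-4.27,"tz":2.94,"ax":0,"ay":0,"az":0,"jaw":0.6},{"tx":-0.62,"ty":-4.27,"tz":2.94,"ax":0,"ay":0,"az":0,"jaw":0.6},{"tx":-0.62,"ty":-4.27,"tz":2.94,"ax":0,"ay":0,"az":0,"jaw":0.6},{"tx":-0.62,"ty":-4.27,"tz":2.94,"ax":0,"ay":0,"az":0,"jaw":0.6},{"tx":-0.62,"ty":-4.27,"tz":2.94,"ax":0,"ay":0,"az":0,"jaw":0.6},{"tx":0,"ty":0,"tz":0,"ax":0,"ay":0,"az":0,"jaw":0.6},{"tx":0,"ty":0,"tz":0,"ax":0,"ay":0,"az":0,"jaw":0.6}]'
python3 -c "
from h import *
c=cakes(); 
for a in c: go(*a,4,0)"
```

```text
t: 13.5
ee_pos: [505.0, 234.1, 129.9]
orientation: [3.141, -0.0, 0.0]
ft_force: [0.5, -0.1, 0.4]
width: 52.6
cake 332.9 381.5 r 10.6 ztop 13.2 n 224
cake 556.1 340.5 r 14.0 ztop 16.2 n 824
cake 416.1 325.5 r 13.9 ztop 16.2 n 792
cake 504.5 234.3 r 14.0 ztop 16.1 n 582
cake 564.9 232.2 r 14.0 ztop 16.0 n 588
cake 436.4 219.6 r 14.0 ztop 16.0 n 568
ee [505.2 233.9 130.4] yaw -0.1 az -0.06 (q6 0.41) | tx -17.23 ty -14.77 tz 12.64 cm | /4: -4.31 -3.69 3.16 | tilt 0.04 t 13.6 w 52.6
ee [505.2 233.9 130.4] yaw -0.1 az -0.06 (q6 0.41) | tx 5.09 ty -10.67 tz 12.64 cm | /3: 1.70 -3.56 4.21 | tilt 0.04 t 13.6 w 52.6
ee [505.2 233.9 130.4] yaw -0.1 az -0.06 (q6 0.41) | tx -8.92 ty -9.16 tz 12.64 cm | /3: -2.97 -3.05 4.21 | tilt 0.04 t 13.6 w 52.6
ee [505.2 233.9 130.4] yaw -0.1 az -0.06 (q6 0.41) | tx -0.07 ty -0.04 tz 12.64 cm | /3: -0.02 -0.01 4.21 | tilt 0.04 t 13.6 w 52.6
ee [505.2 233.9 130.4] yaw -0.1 az -0.06 (q6 0.41) | tx 5.96 ty 0.17 tz 12.64 cm | /3: 1.99 0.06 4.21 | tilt 0.04 t 13.6 w 52.6
ee [505.2 233.9 130.4] yaw -0.1 az -0.06 (q6 0.41) | tx -6.89 ty 1.43 tz 12.64 cm | /3: -2.30 0.48 4.21 | tilt 0.04 t 13.6 w 52.6
```

```bash
python3 -m inch '[{"tx":0,"ty":0,"tz":4.5,"ax":0,"ay":0,"az":0,"jaw":0.6},{"tx":0,"ty":0,"tz":4.5,"ax":0,"ay":0,"az":0,"jaw":0.6},{"tx":0,"ty":0,"tz":3.5,"ax":0,"ay":0,"az":0,"jaw":0.6},{"tx":0,"ty":0,"tz":0,"ax":0,"ay":0,"az":0,"jaw":0.2},{"tx":0,"ty":0,"tz":0,"ax":0,"ay":0,"az":0,"jaw":0.2},{"tx":0,"ty":0,"tz":0,"ax":0,"ay":0,"az":0,"jaw":0.2},{"tx":0,"ty":0,"tz":0,"ax":0,"ay":0,"az":0,"jaw":0.2},{"tx":0,"ty":0,"tz":0,"ax":0,"ay":0,"az":0,"jaw":0.2},{"tx":0,"ty":0,"tz":-3.5,"ax":0,"ay":0,"az":0,"jaw":0.2},{"tx":0,"ty":0,"tz":-5,"ax":0,"ay":0,"az":0,"jaw":0.2},{"tx":0,"ty":0,"tz":-5,"ax":0,"ay":0,"az":0,"jaw":0.2}]'
python3 -c "
from h import *
go(539,-22,118,0)"
```

```text
t: 14.92
ee_pos: [504.2, 235.1, 141.9]
orientation: [-3.141, -0.001, -0.001]
ft_force: [1.2, -0.0, -0.3]
width: 26.0
ee [504.2 235.1 141.9] yaw 0.0 az 0.02 (q6 0.41) | tx 3.48 ty 25.71 tz 2.39 cm | /6: 0.58 4.28 0.40 | tilt 0.04 t 14.9 w 26.0
```

```bash
python3 -m inch '[{"tx":0.58,"ty":4.28,"tz":0,"ax":0,"ay":0,"az":0,"jaw":0.2},{"tx":0.58,"ty":4.28,"tz":0,"ax":0,"ay":0,"az":0,"jaw":0.2},{"tx":0.58,"ty":4.28,"tz":0,"ax":0,"ay":0,"az":0,"jaw":0.2},{"tx":0.58,"ty":4.28,"tz":0,"ax":0,"ay":0,"az":0,"jaw":0.2},{"tx":0.58,"ty":4.28,"tz":0,"ax":0,"ay":0,"az":0,"jaw":0.2},{"tx":0.58,"ty":4.25,"tz":0,"ax":0,"ay":0,"az":0,"jaw":0.2},{"tx":0,"ty":0,"tz":2.2,"ax":0,"ay":0,"az":0,"jaw":0.2},{"tx":0,"ty":0,"tz":0,"ax":0,"ay":0,"az":0,"jaw":0.2},{"tx":0,"ty":0,"tz":0,"ax":0,"ay":0,"az":0,"jaw":0.6},{"tx":0,"ty":0,"tz":0,"ax":0,"ay":0,"az":0,"jaw":0.6},{"tx":0,"ty":0,"tz":0,"ax":0,"ay":0,"az":0,"jaw":0.6},{"tx":0,"ty":0,"tz":-3,"ax":0,"ay":0,"az":0,"jaw":0.6}]'
python3 - <<'E'
from h import *
o=get_obs(); print(o['ee_pos'])
im,d,cal=snap('wrist'); p=w2p(cal,[539,-22,110])[0].astype(int); save('w4',cv2.resize(im[max(0,p[1]-130):p[1]+130,p[0]-170:p[0]+170],(784,600)))
go(564.9,232.2,130,0)
E
```

```text
t: 16.42
ee_pos: [537.7, -21.1, 146.7]
orientation: [-3.141, -0.001, 0.006]
ft_force: [-0.3, 0.7, -0.0]
width: 52.7
[537.69913659 -21.11126403 146.67812501]
ee [540.7 -21.3 151.3] yaw 0.0 az 0.05 (q6 -0.06) | tx 2.42 ty -25.35 tz 2.13 cm | /6: 0.40 -4.22 0.35 | tilt 0.18 t 16.5 w 52.6
```

View pics/w4.png

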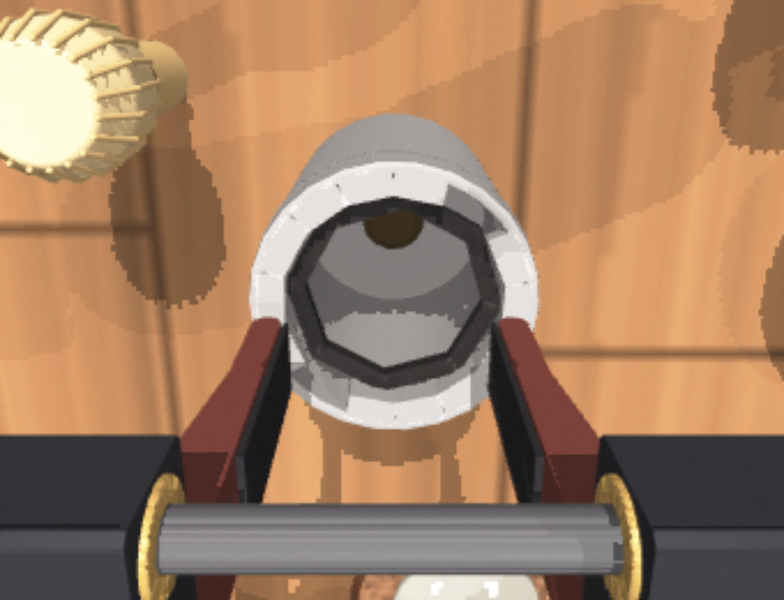

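First cake is inside, at crop (393,228). Next one at (565,232).

```bash
python3 -m inch '[{"tx":0.4,"ty":-4.22,"tz":0,"ax":0,"ay":0,"az":0,"jaw":0.6},{"tx":0.4,"ty":-4.22,"tz":0,"ax":0,"ay":0,"az":0,"jaw":0.6},{"tx":0.4,"ty":-4.22,"tz":0.3,"ax":0,"ay":0,"az":0,"jaw":0.6},{"tx":0.4,"ty":-4.22,"tz":0.5,"ax":0,"ay":0,"az":0,"jaw":0.6},{"tx":0.4,"ty":-4.22,"tz":0.5,"ax":0,"ay":0,"az":0,"jaw":0.6},{"tx":0.4,"ty":-4.22,"tz":0.5,"ax":0,"ay":0,"az":0,"jaw":0.6},{"tx":0,"ty":0,"tz":0,"ax":0,"ay":0,"az":0,"jaw":0.6},{"tx":0,"ty":0,"tz":0,"ax":0,"ay":0,"az":0,"jaw":0.6}]'
python3 -c "
from h import *
c=cakes(565,232); go(*c[0],5,0)"
```

```text
t: 17.48
ee_pos: [562.8, 231.4, 129.7]
orientation: [3.141, 0.002, -0.001]
ft_force: [0.4, -0.6, -1.0]
width: 52.9
cake 564.9 232.1 r 13.9 ztop 16.0 n 592
ee [562.9 230.9 129.8] yaw 0.0 az 0.00 (q6 0.37) | tx 0.20 ty -0.12 tz 12.48 cm | /3: 0.07 -0.04 4.16 | tilt 0.03 t 17.5 w 53.0
```

```bash
python3 -m inch '[{"tx":0.2,"ty":-0.12,"tz":4.5,"ax":0,"ay":0,"az":0,"jaw":0.6},{"tx":0,"ty":0,"tz":4.5,"ax":0,"ay":0,"az":0,"jaw":0.6},{"tx":0,"ty":0,"tz":3.5,"ax":0,"ay":0,"az":0,"jaw":0.6},{"tx":0,"ty":0,"tz":0,"ax":0,"ay":0,"az":0,"jaw":0.2},{"tx":0,"ty":0,"tz":0,"ax":0,"ay":0,"az":0,"jaw":0.2},{"tx":0,"ty":0,"tz":0,"ax":0,"ay":0,"az":0,"jaw":0.2},{"tx":0,"ty":0,"tz":0,"ax":0,"ay":0,"az":0,"jaw":0.2},{"tx":0,"ty":0,"tz":0,"ax":0,"ay":0,"az":0,"jaw":0.2},{"tx":0,"ty":0,"tz":-3.5,"ax":0,"ay":0,"az":0,"jaw":0.2},{"tx":0,"ty":0,"tz":-5,"ax":0,"ay":0,"az":0,"jaw":0.2},{"tx":0,"ty":0,"tz":-5,"ax":0,"ay":0,"az":0,"jaw":0.2}]'
python3 -m inch '[{"tx":-0.42,"ty":4.24,"tz":0,"ax":0,"ay":0,"az":0,"jaw":0.2},{"tx":-0.42,"ty":4.24,"tz":0,"ax":0,"ay":0,"az":0,"jaw":0.2},{"tx":-0.42,"ty":4.24,"tz":0,"ax":0,"ay":0,"az":0,"jaw":0.2},{"tx":-0.42,"ty":4.24,"tz":0,"ax":0,"ay":0,"az":0,"jaw":0.2},{"tx":-0.42,"ty":4.24,"tz":0,"ax":0,"ay":0,"az":0,"jaw":0.2},{"tx":-0.42,"ty":4.24,"tz":0,"ax":0,"ay":0,"az":0,"jaw":0.2},{"tx":0,"ty":0,"tz":2.1,"ax":0,"ay":0,"az":0,"jaw":0.2},{"tx":0,"ty":0,"tz":0,"ax":0,"ay":0,"az":0,"jaw":0.2},{"tx":0,"ty":0,"tz":0,"ax":0,"ay":0,"az":0,"jaw":0.2}]'
python3 -c "
from h import *
go(539,-22,118,0);go(436.5,219.6,130,0)"
```

```text
t: 18.9
ee_pos: [564.7, 232.9, 141.1]
orientation: [3.142, 0.001, -0.001]
ft_force: [0.5, 0.7, -0.2]
width: 26.0
t: 20.02
ee_pos: [540.2, -21.1, 119.2]
orientation: [-3.142, -0.001, -0.0]
ft_force: [0.6, -0.1, 0.7]
width: 26.3
ee [540.2 -21.1 119.2] yaw 0.0 az 0.05 (q6 -0.06) | tx -0.12 ty 0.09 tz 0.12 cm | /1: -0.12 0.09 0.12 | tilt 0.01 t 20.0 w 26.3
ee [540.2 -21.1 119.2] yaw 0.0 az 0.05 (q6 -0.06) | tx -10.37 ty -24.07 tz -1.08 cm | /5: -2.07 -4.81 -0.22 | tilt 0.01 t 20.0 w 26.3
```

```bash
python3 -m inch '[{"tx":0,"ty":0,"tz":0,"ax":0,"ay":0,"az":0,"jaw":0.6},{"tx":0,"ty":0,"tz":0,"ax":0,"ay":0,"az":0,"jaw":0.6},{"tx":0,"ty":0,"tz":0,"ax":0,"ay":0,"az":0,"jaw":0.6},{"tx":0,"ty":0,"tz":-3,"ax":0,"ay":0,"az":0,"jaw":0.6},{"tx":-1.73,"ty":-4.01,"tz":0,"ax":0,"ay":0,"az":0,"jaw":0.6},{"tx":-1.73,"ty":-4.01,"tz":0,"ax":0,"ay":0,"az":0,"jaw":0.6},{"tx":-1.73,"ty":-4.01,"tz":0,"ax":0,"ay":0,"az":0,"jaw":0.6},{"tx":-1.73,"ty":-4.01,"tz":0.6,"ax":0,"ay":0,"az":0,"jaw":0.6},{"tx":-1.73,"ty":-4.01,"tz":0.6,"ax":0,"ay":0,"az":0,"jaw":0.6},{"tx":-1.73,"ty":-4.01,"tz":0.7,"ax":0,"ay":0,"az":0,"jaw":0.6},{"tx":0,"ty":0,"tz":0,"ax":0,"ay":0,"az":0,"jaw":0.6},{"tx":0,"ty":0,"tz":0,"ax":0,"ay":0,"az":0,"jaw":0.6}]'
python3 -c "
from h import *
c=cakes(436.5,219.6); go(*c[0],5,0)"
```

```text
t: 21.52
ee_pos: [436.3, 218.9, 129.9]
orientation: [3.141, 0.002, 0.0]
ft_force: [-0.1, 1.3, 0.4]
width: 52.6
cake 436.3 219.7 r 13.8 ztop 15.9 n 586
ee [436.6 218.6 130. ] yaw -0.0 az -0.00 (q6 0.44) | tx -0.03 ty -0.11 tz 12.50 cm | /3: -0.01 -0.04 4.17 | tilt 0.02 t 21.6 w 52.6
```

```bash
python3 -m inch '[{"tx":0,"ty":-0.11,"tz":4.5,"ax":0,"ay":0,"az":0,"jaw":0.6},{"tx":0,"ty":0,"tz":4.5,"ax":0,"ay":0,"az":0,"jaw":0.6},{"tx":0,"ty":0,"tz":3.5,"ax":0,"ay":0,"az":0,"jaw":0.6},{"tx":0,"ty":0,"tz":0,"ax":0,"ay":0,"az":0,"jaw":0.2},{"tx":0,"ty":0,"tz":0,"ax":0,"ay":0,"az":0,"jaw":0.2},{"tx":0,"ty":0,"tz":0,"ax":0,"ay":0,"az":0,"jaw":0.2},{"tx":0,"ty":0,"tz":0,"ax":0,"ay":0,"az":0,"jaw":0.2},{"tx":0,"ty":0,"tz":0,"ax":0,"ay":0,"az":0,"jaw":0.2},{"tx":0,"ty":0,"tz":-3.5,"ax":0,"ay":0,"az":0,"jaw":0.2},{"tx":0,"ty":0,"tz":-5,"ax":0,"ay":0,"az":0,"jaw":0.2},{"tx":0,"ty":0,"tz":-5.5,"ax":0,"ay":0,"az":0,"jaw":0.2}]'
python3 -m inch '[{"tx":1.71,"ty":4.02,"tz":0,"ax":0,"ay":0,"az":0,"jaw":0.2},{"tx":1.71,"ty":4.02,"tz":0,"ax":0,"ay":0,"az":0,"jaw":0.2},{"tx":1.71,"ty":4.02,"tz":0,"ax":0,"ay":0,"az":0,"jaw":0.2},{"tx":1.71,"ty":4.02,"tz":0,"ax":0,"ay":0,"az":0,"jaw":0.2},{"tx":1.71,"ty":4.02,"tz":0,"ax":0,"ay":0,"az":0,"jaw":0.2},{"tx":1.71,"ty":4.02,"tz":0,"ax":0,"ay":0,"az":0,"jaw":0.2},{"tx":0,"ty":0,"tz":2.6,"ax":0,"ay":0,"az":0,"jaw":0.2},{"tx":0,"ty":0,"tz":0,"ax":0,"ay":0,"az":0,"jaw":0.2},{"tx":0,"ty":0,"tz":0,"ax":0,"ay":0,"az":0,"jaw":0.2}]'
python3 -c "
from h import *
go(539,-22,118,0);go(556.1,340.5,130,0)"
```

```text
t: 22.95
ee_pos: [435.6, 220.0, 146.4]
orientation: [3.141, 0.001, -0.001]
ft_force: [1.0, 1.1, -0.4]
width: 25.9
t: 24.08
ee_pos: [538.8, -20.6, 119.4]
orientation: [-3.142, -0.001, -0.0]
ft_force: [-0.5, -0.2, 1.3]
width: 25.9
ee [538.8 -20.6 119.4] yaw 0.0 az 0.05 (q6 -0.06) | tx 0.02 ty 0.14 tz 0.14 cm | /1: 0.02 0.14 0.14 | tilt 0.01 t 24.1 w 25.9
ee [538.8 -20.6 119.4] yaw 0.0 az 0.05 (q6 -0.06) | tx 1.73 ty -36.11 tz -1.06 cm | /8: 0.22 -4.51 -0.13 | tilt 0.01 t 24.1 w 25.9
```

```bash
python3 -m inch '[{"tx":0,"ty":0.1,"tz":0,"ax":0,"ay":0,"az":0,"jaw":0.6},{"tx":0,"ty":0,"tz":0,"ax":0,"ay":0,"az":0,"jaw":0.6},{"tx":0,"ty":0,"tz":0,"ax":0,"ay":0,"az":0,"jaw":0.6},{"tx":0,"ty":0,"tz":-3,"ax":0,"ay":0,"az":0,"jaw":0.6},{"tx":0.29,"ty":-6.04,"tz":0,"ax":0,"ay":0,"az":0,"jaw":0.6},{"tx":0.29,"ty":-6.04,"tz":0,"ax":0,"ay":0,"az":0,"jaw":0.6},{"tx":0.29,"ty":-6.04,"tz":0,"ax":0,"ay":0,"az":0,"jaw":0.6},{"tx":0.29,"ty":-6.04,"tz":0.6,"ax":0,"ay":0,"az":0,"jaw":0.6},{"tx":0.29,"ty":-6.04,"tz":0.6,"ax":0,"ay":0,"az":0,"jaw":0.6},{"tx":0.29,"ty":-6.04,"tz":0.7,"ax":0,"ay":0,"az":0,"jaw":0.6},{"tx":0,"ty":0,"tz":0,"ax":0,"ay":0,"az":0,"jaw":0.6},{"tx":0,"ty":0,"tz":0,"ax":0,"ay":0,"az":0,"jaw":0.6}]'
python3 -c "
from h import *
c=cakes(556.1,340.5); go(*c[0],5,0)"
```

```text
t: 25.58
ee_pos: [555.6, 340.0, 129.4]
orientation: [3.141, 0.002, -0.001]
ft_force: [-0.6, -0.1, -0.2]
width: 52.6
cake 556.2 341.0 r 13.8 ztop 15.9 n 585
ee [555.8 339.4 129.7] yaw -0.0 az -0.01 (q6 0.53) | tx 0.03 ty -0.17 tz 12.47 cm | /3: 0.01 -0.06 4.16 | tilt 0.05 t 25.6 w 52.9
```

```bash
python3 -m inch '[{"tx":0,"ty":-0.15,"tz":4.5,"ax":0,"ay":0,"az":0,"jaw":0.6},{"tx":0,"ty":0,"tz":4.5,"ax":0,"ay":0,"az":0,"jaw":0.6},{"tx":0,"ty":0,"tz":3.5,"ax":0,"ay":0,"az":0,"jaw":0.6},{"tx":0,"ty":0,"tz":0,"ax":0,"ay":0,"az":0,"jaw":0.2},{"tx":0,"ty":0,"tz":0,"ax":0,"ay":0,"az":0,"jaw":0.2},{"tx":0,"ty":0,"tz":0,"ax":0,"ay":0,"az":0,"jaw":0.2},{"tx":0,"ty":0,"tz":0,"ax":0,"ay":0,"az":0,"jaw":0.2},{"tx":0,"ty":0,"tz":0,"ax":0,"ay":0,"az":0,"jaw":0.2},{"tx":0,"ty":0,"tz":-3.5,"ax":0,"ay":0,"az":0,"jaw":0.2},{"tx":0,"ty":0,"tz":-5,"ax":0,"ay":0,"az":0,"jaw":0.2},{"tx":0,"ty":0,"tz":-5.5,"ax":0,"ay":0,"az":0,"jaw":0.2}]'
python3 -m inch '[{"tx":-0.28,"ty":6.04,"tz":0,"ax":0,"ay":0,"az":0,"jaw":0.2},{"tx":-0.28,"ty":6.04,"tz":0,"ax":0,"ay":0,"az":0,"jaw":0.2},{"tx":-0.28,"ty":6.04,"tz":0,"ax":0,"ay":0,"az":0,"jaw":0.2},{"tx":-0.28,"ty":6.04,"tz":0,"ax":0,"ay":0,"az":0,"jaw":0.2},{"tx":-0.28,"ty":6.04,"tz":0,"ax":0,"ay":0,"az":0,"jaw":0.2},{"tx":-0.28,"ty":6.04,"tz":0,"ax":0,"ay":0,"az":0,"jaw":0.2},{"tx":0,"ty":0,"tz":2.6,"ax":0,"ay":0,"az":0,"jaw":0.2},{"tx":0,"ty":0,"tz":0,"ax":0,"ay":0,"az":0,"jaw":0.2},{"tx":0,"ty":0,"tz":0,"ax":0,"ay":0,"az":0,"jaw":0.2}]'
python3 -c "
from h import *
go(539,-22,118,0);go(416.1,325.5,130,0)"
```

```text
t: 27.0
ee_pos: [555.5, 341.8, 145.8]
orientation: [3.141, 0.001, -0.002]
ft_force: [0.0, 1.6, 0.0]
width: 26.0
t: 28.12
ee_pos: [539.6, -19.9, 119.3]
orientation: [-3.141, -0.002, -0.0]
ft_force: [-1.1, -0.5, -0.7]
width: 26.0
ee [539.6 -19.9 119.3] yaw 0.1 az 0.06 (q6 -0.06) | tx -0.06 ty 0.21 tz 0.13 cm | /1: -0.06 0.21 0.13 | tilt 0.01 t 28.1 w 26.0
ee [539.6 -19.9 119.3] yaw 0.1 az 0.06 (q6 -0.06) | tx -12.35 ty -34.54 tz -1.07 cm | /7: -1.76 -4.93 -0.15 | tilt 0.01 t 28.1 w 26.0
```

```bash
python3 -m inch '[{"tx":0,"ty":0.2,"tz":0,"ax":0,"ay":0,"az":0,"jaw":0.2},{"tx":0,"ty":0,"tz":0,"ax":0,"ay":0,"az":0,"jaw":0.6},{"tx":0,"ty":0,"tz":0,"ax":0,"ay":0,"az":0,"jaw":0.6},{"tx":0,"ty":0,"tz":0,"ax":0,"ay":0,"az":0,"jaw":0.6},{"tx":0,"ty":0,"tz":-3,"ax":0,"ay":0,"az":0,"jaw":0.6},{"tx":-2.05,"ty":-5.78,"tz":0,"ax":0,"ay":0,"az":0,"jaw":0.6},{"tx":-2.05,"ty":-5.78,"tz":0,"ax":0,"ay":0,"az":0,"jaw":0.6},{"tx":-2.05,"ty":-5.78,"tz":0,"ax":0,"ay":0,"az":0,"jaw":0.6},{"tx":-2.05,"ty":-5.78,"tz":0.6,"ax":0,"ay":0,"az":0,"jaw":0.6},{"tx":-2.05,"ty":-5.78,"tz":0.6,"ax":0,"ay":0,"az":0,"jaw":0.6},{"tx":-2.05,"ty":-5.78,"tz":0.7,"ax":0,"ay":0,"az":0,"jaw":0.6},{"tx":0,"ty":0,"tz":0,"ax":0,"ay":0,"az":0,"jaw":0.6}]'
python3 -c "
from h import *
c=cakes(416,325.5); go(*c[0],5,0)"
```

```text
t: 29.62
ee_pos: [414.8, 327.6, 129.4]
orientation: [-3.141, -0.009, 0.0]
ft_force: [0.2, 0.1, -0.3]
width: 52.7
cake 415.8 326.0 r 13.8 ztop 16.0 n 588
ee [415.4 325.7 129.5] yaw 0.2 az 0.24 (q6 0.64) | tx 0.04 ty -0.03 tz 12.45 cm | /3: 0.01 -0.01 4.15 | tilt 0.03 t 29.7 w 52.5
```

```bash
python3 -m inch '[{"tx":0.04,"ty":-0.03,"tz":4.5,"ax":0,"ay":0,"az":0,"jaw":0.6},{"tx":0,"ty":0,"tz":4.5,"ax":0,"ay":0,"az":0,"jaw":0.6},{"tx":0,"ty":0,"tz":3.5,"ax":0,"ay":0,"az":0,"jaw":0.6},{"tx":0,"ty":0,"tz":0,"ax":0,"ay":0,"az":0,"jaw":0.2},{"tx":0,"ty":0,"tz":0,"ax":0,"ay":0,"az":0,"jaw":0.2},{"tx":0,"ty":0,"tz":0,"ax":0,"ay":0,"az":0,"jaw":0.2},{"tx":0,"ty":0,"tz":0,"ax":0,"ay":0,"az":0,"jaw":0.2},{"tx":0,"ty":0,"tz":0,"ax":0,"ay":0,"az":0,"jaw":0.2},{"tx":0,"ty":0,"tz":-3.5,"ax":0,"ay":0,"az":0,"jaw":0.2},{"tx":0,"ty":0,"tz":-5,"ax":0,"ay":0,"az":0,"jaw":0.2},{"tx":0,"ty":0,"tz":-5.5,"ax":0,"ay":0,"az":0,"jaw":0.2}]'
python3 -m inch '[{"tx":2.05,"ty":5.78,"tz":0,"ax":0,"ay":0,"az":0,"jaw":0.2},{"tx":2.05,"ty":5.78,"tz":0,"ax":0,"ay":0,"az":0,"jaw":0.2},{"tx":2.05,"ty":5.78,"tz":0,"ax":0,"ay":0,"az":0,"jaw":0.2},{"tx":2.05,"ty":5.78,"tz":0,"ax":0,"ay":0,"az":0,"jaw":0.2},{"tx":2.05,"ty":5.78,"tz":0,"ax":0,"ay":0,"az":0,"jaw":0.2},{"tx":2.05,"ty":5.78,"tz":0,"ax":0,"ay":0,"az":0,"jaw":0.2},{"tx":0,"ty":0,"tz":2.6,"ax":0,"ay":0,"az":0,"jaw":0.2},{"tx":0,"ty":0,"tz":0,"ax":0,"ay":0,"az":0,"jaw":0.2},{"tx":0,"ty":0,"tz":0,"ax":0,"ay":0,"az":0,"jaw":0.2}]'
python3 -c "
from h import *
go(539,-22,118,0)"
```

```text
t: 31.05
ee_pos: [416.2, 324.3, 146.2]
orientation: [3.141, 0.001, -0.001]
ft_force: [0.7, -0.0, -0.6]
width: 26.1
t: 32.17
ee_pos: [539.7, -21.6, 119.4]
orientation: [-3.142, -0.002, -0.0]
ft_force: [1.1, 0.4, 0.4]
width: 25.9
ee [539.7 -21.6 119.4] yaw 0.1 az 0.06 (q6 -0.06) | tx -0.07 ty 0.04 tz 0.14 cm | /1: -0.07 0.04 0.14 | tilt 0.01 t 32.2 w 25.9
```

```bash
python3 -m inch '[{"tx":0,"ty":0,"tz":0,"ax":0,"ay":0,"az":0,"jaw":0.6},{"tx":0,"ty":0,"tz":0,"ax":0,"ay":0,"az":0,"jaw":0.6},{"tx":0,"ty":0,"tz":0,"ax":0,"ay":0,"az":0,"jaw":0.6},{"tx":0,"ty":0,"tz":-4,"ax":0,"ay":0,"az":0,"jaw":0.6},{"tx":0,"ty":0,"tz":-5,"ax":0,"ay":0,"az":0,"jaw":0.6},{"tx":0,"ty":0,"tz":-5,"ax":0,"ay":0,"az":0,"jaw":0.6},{"tx":0,"ty":0,"tz":-4,"ax":0,"ay":0,"az":0,"jaw":0.6},{"tx":0,"ty":0,"tz":0,"ax":0,"ay":0,"az":0,"jaw":0.6},{"tx":0,"ty":0,"tz":0,"ax":0,"ay":0,"az":0,"jaw":0.6}]'
python3 - <<'E'
from h import *
np.set_printoptions(precision=1,suppress=True)
im,d,cal=snap('wrist');P=cloud(d,cal); z=P[...,2]; o=get_obs(); print(o['ee_pos'])
q=P[(np.hypot(P[...,0]-539,P[...,1]+22)<60)&(z>106)&(z<114)]
c=np.array([539,-22.]); v=q[:,:2]-c; r=np.hypot(*v.T); b=((np.arctan2(v[:,1],v[:,0])+np.pi)/(2*np.pi)*60).astype(int)%60
for nm,f in(('outer',lambda s:np.percentile(s,96)),('inner',lambda s:np.percentile(s,3))):
    e=np.array([q[b==k][np.argmin(abs(r[b==k]-f(r[b==k]))),:2] for k in range(60) if (b==k).sum()>5])
    for _ in range(3):
        s=np.linalg.lstsq(np.c_[2*e,np.ones(len(e))],(e**2).sum(1),rcond=None)[0]; cc=s[:2]; R0=np.sqrt(s[2]+cc@cc); e=e[abs(np.hypot(*(e-cc).T)-R0)<2]
    print(nm,cc,R0,len(e))
p=w2p(cal,[539,-22,110])[0].astype(int)
save('w5',cv2.resize(im[max(0,p[1]-75):p[1]+75,p[0]-100:p[0]+100],(800,600),interpolation=cv2.INTER_CUBIC))
i2,d2,c2=snap('top');P=cloud(d2,c2);z=P[...,2]
q=P[(np.hypot(P[...,0]-412,P[...,1]+264)<120)&(z>30)&(z<48)&(P[...,0]<500)]; print('bar',q.mean(0),'ang',np.degrees(.5*np.arctan2(2*np.cov(q[:,0],q[:,1])[0,1],np.var(q[:,0])-np.var(q[:,1]))),len(q))
q=P[(np.hypot(P[...,0]-580,P[...,1]+256)<60)&(z>72)&(z<90)]; print('holder',cv2.minEnclosingCircle(q[:,:2].astype('float32')),np.percentile(q[:,2],98))
go(*[413,-265.5],150,61)
E
```

```text
t: 33.3
ee_pos: [539.2, -22.1, 298.2]
orientation: [-3.142, -0.001, 0.001]
ft_force: [0.7, 0.1, -0.3]
width: 52.8
[539.  -22.1 297.5]
outer [538.8 -21.7] 45.20110423678941 60
inner [539.  -21.7] 35.04047193688026 51
bar [ 413.3 -265.9   38.1] ang -28.058707680963817 115
holder ((580.6355590820312, -254.6333770751953), 24.332006454467773) 82.79325131034454
ee [538.9 -22.1 297.3] yaw 0.0 az -60.98 (q6 -0.06) | tx -27.39 ty 0.79 tz 14.73 cm | /6: -4.56 0.13 2.45 | tilt 0.16 t 33.4 w 52.5
```

View pics/w5.png

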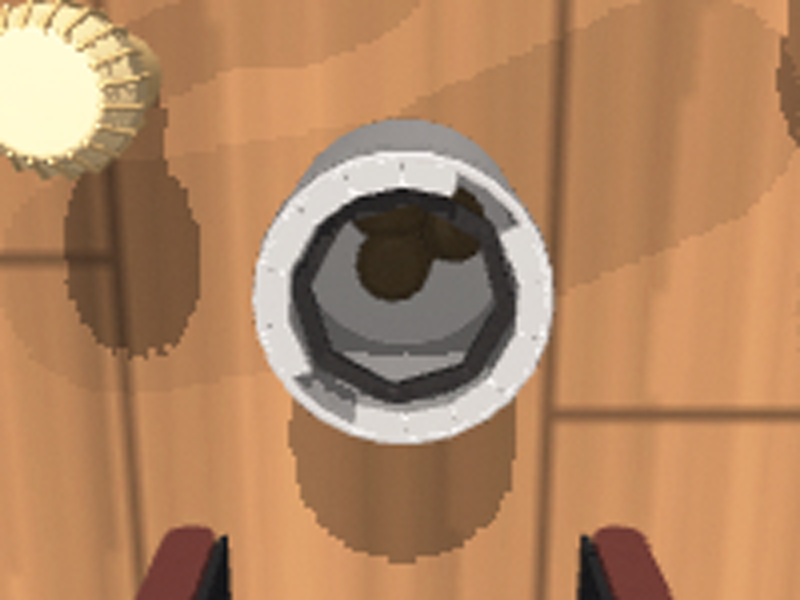

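Brown cakes are piled in the canister on its far side, with slots at (485,200) and (325,395). Two quick numbers before leaving: pile height and a sharper slot angle.

```bash
python3 - <<'E'
from h import *
im,d,cal=snap('wrist');P=cloud(d,cal); z=P[...,2]; c=np.array([538.9,-21.7])
v=P[...,:2]-c; r=np.hypot(v[...,0],v[...,1])
k=(r<40)&(z>0)&(z<100)&(im.astype(int).sum(2)<150)&(im[...,0]>im[...,2].astype(int)+8); print('cake px',k.sum(),'z',np.percentile(z[k],[5,50,95,99]))
th=np.radians(np.arange(0,360,1.)); zz=np.zeros((3,360))
for rr in(36.5,38,39.5):
    uv=w2p(cal,np.c_[c[0]+rr*np.cos(th),c[1]+rr*np.sin(th),np.full(360,110)]).astype('float32')
    b=cv2.remap(z.astype('float32'),uv[:,0].reshape(1,-1),uv[:,1].reshape(1,-1),cv2.INTER_NEAREST)[0]
    lo=np.where(b<107)[0]; A=lo[lo<150]; B=lo[lo>150]; print(rr,A.min(),A.max(),A.mean(),B.min(),B.max(),B.mean())
E
python3 -m inch '[{"tx":0,"ty":0,"tz":0,"ax":0,"ay":0,"az":-10.7,"jaw":0.6},{"tx":0,"ty":0,"tz":0,"ax":0,"ay":0,"az":-10.7,"jaw":0.6},{"tx":0,"ty":0,"tz":0,"ax":0,"ay":0,"az":-10.7,"jaw":0.6},{"tx":0,"ty":0,"tz":0,"ax":0,"ay":0,"az":-10.7,"jaw":0.6},{"tx":0,"ty":0,"tz":0,"ax":0,"ay":0,"az":-10.7,"jaw":0.6},{"tx":0,"ty":0,"tz":0,"ax":0,"ay":0,"az":-8,"jaw":0.6},{"tx":-5.5,"ty":0.15,"tz":2.5,"ax":0,"ay":0,"az":0,"jaw":0.6},{"tx":-5.5,"ty":0.15,"tz":2.5,"ax":0,"ay":0,"az":0,"jaw":0.6},{"tx":-5.5,"ty":0.15,"tz":2.5,"ax":0,"ay":0,"az":0,"jaw":0.6},{"tx":-5.5,"ty":0.15,"tz":2.5,"ax":0,"ay":0,"az":0,"jaw":0.6},{"tx":-5.4,"ty":0.15,"tz":2.5,"ax":0,"ay":0,"az":0,"jaw":0.6},{"tx":0,"ty":0,"tz":0,"ax":0,"ay":0,"az":0,"jaw":0.6}]'
python3 -m inch '[{"tx":0,"ty":0,"tz":0,"ax":0,"ay":0,"az":0,"jaw":0.6}]' >/dev/null
python3 - <<'E'
from h import *
im,d,cal=snap('wrist');P=cloud(d,cal); z=P[...,2]
q=P[(np.hypot(P[...,0]-413,P[...,1]+265.5)<60)&(z>34)&(z<46)].astype('float32'); (x,y),wh,an=cv2.minAreaRect(q[:,:2]); a=np.degrees(.5*np.arctan2(2*np.cov(q[:,0],q[:,1])[0,1],np.var(q[:,0])-np.var(q[:,1])))
print('bar',x,y,wh,an,'pca',a,q[:,2].mean(),q.mean(0),len(q))
q=P[(np.hypot(P[...,0]-413,P[...,1]+265.5)<60)&(z>7.5)&(z<13)].astype('float32');print('disc',cv2.minEnclosingCircle(q[:,:2]))
go(x,y,14,a+90)
E
```

```text
cake px 481 z [21.84001645 33.21633062 44.86232899 46.30861534]
36.5 37 66 51.5 218 247 232.5
38 37 67 52.0 218 245 231.5
39.5 36 66 51.0 217 246 231.5
t: 34.95
ee_pos: [412.6, -268.1, 171.1]
orientation: [-2.699, -1.598, 0.004]
ft_force: [0.6, -0.2, -0.1]
width: 52.5Traceback (most recent call last):
  File "<stdin>", line 3, in <module>
cv2.error: OpenCV(4.12.0) /io/opencv/modules/imgproc/src/convhull.cpp:143: error: (-215:Assertion failed) total >= 0 && (depth == CV_32F || depth == CV_32S) in function 'convexHull'
```

```bash
python3 - <<'E'
from h import *
im,d,cal=snap('wrist');save('w6',im);P=cloud(d,cal); z=P[...,2]
q=P[(np.hypot(P[...,0]-413,P[...,1]+265.5)<60)&(z>34)&(z<46)]; print(len(q))
(x,y),wh,an=cv2.minAreaRect(q[:,:2].astype('float32').copy()); a=np.degrees(.5*np.arctan2(2*np.cov(q[:,0],q[:,1])[0,1],np.var(q[:,0])-np.var(q[:,1])))
print('bar',x,y,wh,an,'pca',a,q.mean(0))
q=P[(np.hypot(P[...,0]-413,P[...,1]+265.5)<60)&(z>7.5)&(z<13)];print('disc',cv2.minEnclosingCircle(q[:,:2].astype('float32').copy()))
go(x,y,14,a+90)
E
```

```text
610
bar 411.9682312011719 -267.5474853515625 (13.342933654785156, 49.49236297607422) 61.681068420410156 pca -28.4069790110957 [ 411.22574166 -266.69920196   40.72224518]
disc ((413.91455078125, -264.2359313964844), 38.08937072753906)
ee [ 416.4 -265.8  174. ] yaw 61.6 az -0.01 (q6 -1.67) | tx -0.36 ty -0.31 tz 16.00 cm | /4: -0.09 -0.08 4.00 | tilt 0.02 t 35.2 w 52.8
```

View pics/w6.png

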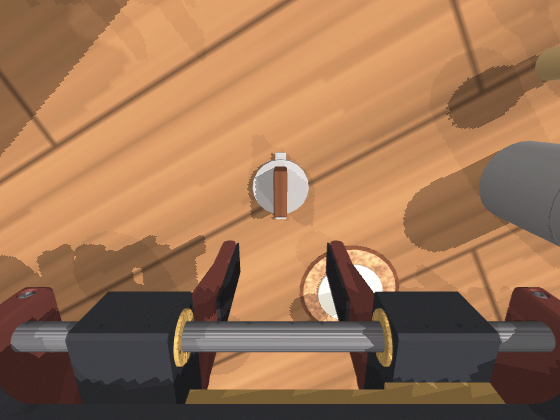

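Lid bar is aligned with the jaws, at (281,190). Descend and grip.

```bash
python3 -m inch '[{"tx":-0.24,"ty":-0.29,"tz":4.5,"ax":0,"ay":0,"az":0,"jaw":0.6},{"tx":0,"ty":0,"tz":4.5,"ax":0,"ay":0,"az":0,"jaw":0.6},{"tx":0,"ty":0,"tz":4,"ax":0,"ay":0,"az":0,"jaw":0.6},{"tx":0,"ty":0,"tz":2.0,"ax":0,"ay":0,"az":0,"jaw":0.6},{"tx":0,"ty":0,"tz":0.9,"ax":0,"ay":0,"az":0,"jaw":0.6},{"tx":0,"ty":0,"tz":0,"ax":0,"ay":0,"az":0,"jaw":0.05},{"tx":0,"ty":0,"tz":0,"ax":0,"ay":0,"az":0,"jaw":0.05},{"tx":0,"ty":0,"tz":0,"ax":0,"ay":0,"az":0,"jaw":0.05},{"tx":0,"ty":0,"tz":0,"ax":0,"ay":0,"az":0,"jaw":0.05},{"tx":0,"ty":0,"tz":0,"ax":0,"ay":0,"az":0,"jaw":0.05},{"tx":0,"ty":0,"tz":0,"ax":0,"ay":0,"az":0,"jaw":0.05},{"tx":0,"ty":0,"tz":0,"ax":0,"ay":0,"az":0,"jaw":0.05}]'
```

```text
t: 36.67
ee_pos: [412.3, -267.5, 15.3]
orientation: [2.699, 1.606, 0.001]
ft_force: [-0.6, 0.9, 6.5]
width: 13.7
```

```bash
python3 -m inch '[{"tx":0,"ty":0,"tz":-2,"ax":0,"ay":0,"az":0,"jaw":0.05},{"tx":0,"ty":0,"tz":-4,"ax":0,"ay":0,"az":0,"jaw":0.05},{"tx":0,"ty":0,"tz":-5,"ax":0,"ay":0,"az":0,"jaw":0.05},{"tx":0,"ty":0,"tz":-5,"ax":0,"ay":0,"az":0,"jaw":0.05},{"tx":0,"ty":0,"tz":-1,"ax":0,"ay":0,"az":0,"jaw":0.05},{"tx":0,"ty":0,"tz":0,"ax":0,"ay":0,"az":0,"jaw":0.05}]'
python3 -m inch '[{"tx":0,"ty":0,"tz":0,"ax":0,"ay":0,"az":10,"jaw":0.05},{"tx":0,"ty":0,"tz":0,"ax":0,"ay":0,"az":10,"jaw":0.05},{"tx":0,"ty":0,"tz":0,"ax":0,"ay":0,"az":10,"jaw":0.05},{"tx":0,"ty":0,"tz":0,"ax":0,"ay":0,"az":10,"jaw":0.05},{"tx":0,"ty":0,"tz":0,"ax":0,"ay":0,"az":10,"jaw":0.05},{"tx":0,"ty":0,"tz":0,"ax":0,"ay":0,"az":10,"jaw":0.05},{"tx":0,"ty":0,"tz":0,"ax":0,"ay":0,"az":10,"jaw":0.05},{"tx":0,"ty":0,"tz":0,"ax":0,"ay":0,"az":10,"jaw":0.05},{"tx":0,"ty":0,"tz":0,"ax":0,"ay":0,"az":10,"jaw":0.05},{"tx":0,"ty":0,"tz":0,"ax":0,"ay":0,"az":9.8,"jaw":0.05},{"tx":0,"ty":0,"tz":0,"ax":0,"ay":0,"az":0,"jaw":0.05},{"tx":0,"ty":0,"tz":0,"ax":0,"ay":0,"az":0,"jaw":0.05}]'
python3 -c "
from h import *
go(538.9,-21.7,150,-38.3)"
```

```text
t: 37.42
ee_pos: [411.9, -267.3, 184.7]
orientation: [2.699, 1.606, 0.0]
ft_force: [-0.2, 0.4, -1.5]
width: 14.1
t: 38.92
ee_pos: [411.4, -266.9, 183.5]
orientation: [-2.969, 1.025, 0.004]
ft_force: [-0.8, 0.2, -0.4]
width: 14.0
ee [ 411.4 -266.9  183.5] yaw -38.1 az 0.21 (q6 0.07) | tx -5.19 ty -27.14 tz 3.35 cm | /6: -0.86 -4.52 0.56 | tilt 0.14 t 38.9 w 14.0
```

```bash
python3 -m inch '[{"tx":-0.65,"ty":-3.39,"tz":0,"ax":0,"ay":0,"az":0,"jaw":0.05},{"tx":-0.65,"ty":-3.39,"tz":0,"ax":0,"ay":0,"az":0,"jaw":0.05},{"tx":-0.65,"ty":-3.39,"tz":0,"ax":0,"ay":0,"az":0,"jaw":0.05},{"tx":-0.65,"ty":-3.39,"tz":0,"ax":0,"ay":0,"az":0,"jaw":0.05},{"tx":-0.65,"ty":-3.39,"tz":0,"ax":0,"ay":0,"az":0,"jaw":0.05},{"tx":-0.65,"ty":-3.39,"tz":0,"ax":0,"ay":0,"az":0,"jaw":0.05},{"tx":-0.65,"ty":-3.4,"tz":0,"ax":0,"ay":0,"az":0,"jaw":0.05},{"tx":-0.65,"ty":-3.4,"tz":0,"ax":0,"ay":0,"az":0.2,"jaw":0.05},{"tx":0,"ty":0,"tz":2.5,"ax":0,"ay":0,"az":0,"jaw":0.05},{"tx":0,"ty":0,"tz":1.8,"ax":0,"ay":0,"az":0,"jaw":0.05},{"tx":0,"ty":0,"tz":0,"ax":0,"ay":0,"az":0,"jaw":0.05},{"tx":0,"ty":0,"tz":0,"ax":0,"ay":0,"az":0,"jaw":0.05}]'
python3 - <<'E'
from h import *
go(538.9,-21.7,117,-38.3); print(get_obs()['ft_force'])
im,d,cal=snap('wrist'); save('w7',im[60:,:])
E
```

```text
t: 40.42
ee_pos: [539.6, -22.2, 142.1]
orientation: [-2.966, 1.034, -0.0]
ft_force: [-0.2, 0.4, 0.1]
width: 13.7
ee [539.6 -22.2 142.1] yaw -38.4 az -0.14 (q6 0.61) | tx -0.09 ty 0.01 tz 2.51 cm | /1: -0.09 0.01 2.51 | tilt 0.01 t 40.4 w 13.7
[-0.23809186  0.43358659  0.13234694]
```

View pics/w7.png

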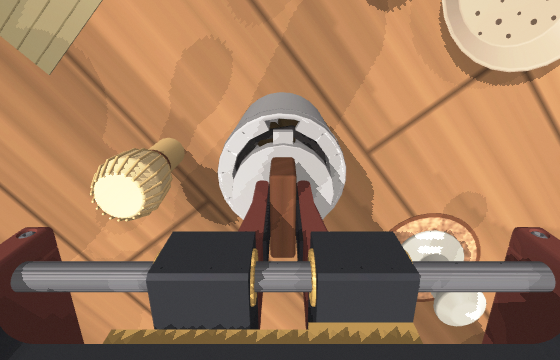

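Lug (284,135) lines up with the slot (284,124). Lowering with force checks.

```bash
python3 -m inch '[{"tx":-0.07,"ty":0,"tz":0.8,"ax":0,"ay":0,"az":0,"jaw":0.05},{"tx":0,"ty":0,"tz":0.6,"ax":0,"ay":0,"az":0,"jaw":0.05},{"tx":0,"ty":0,"tz":0.3,"ax":0,"ay":0,"az":0,"jaw":0.05},{"tx":0,"ty":0,"tz":0.3,"ax":0,"ay":0,"az":0,"jaw":0.05},{"tx":0,"ty":0,"tz":0,"ax":0,"ay":0,"az":0,"jaw":0.05},{"tx":0,"ty":0,"tz":0,"ax":0,"ay":0,"az":0,"jaw":0.05}]'; python3 -m inch '[{"tx":0,"ty":0,"tz":0.2,"ax":0,"ay":0,"az":0,"jaw":0.05},{"tx":0,"ty":0,"tz":0.2,"ax":0,"ay":0,"az":0,"jaw":0.05},{"tx":0,"ty":0,"tz":0,"ax":0,"ay":0,"az":0,"jaw":0.05},{"tx":0,"ty":0,"tz":0,"ax":0,"ay":0,"az":0,"jaw":0.05}]'
```

```text
t: 41.22
ee_pos: [538.9, -21.7, 121.8]
orientation: [-2.966, 1.035, -0.0]
ft_force: [0.4, 0.4, -0.6]
width: 14.0
t: 41.72
ee_pos: [538.8, -21.7, 117.8]
orientation: [2.966, -1.035, 0.0]
ft_force: [-0.3, 0.1, -0.5]
width: 13.8
```

```bash
python3 -m inch '[{"tx":0,"ty":0,"tz":0.2,"ax":0,"ay":0,"az":0,"jaw":0.05},{"tx":0,"ty":0,"tz":0.2,"ax":0,"ay":0,"az":0,"jaw":0.05},{"tx":0,"ty":0,"tz":0,"ax":0,"ay":0,"az":0,"jaw":0.05}]'; python3 -m inch '[{"tx":0,"ty":0,"tz":0.2,"ax":0,"ay":0,"az":0,"jaw":0.05},{"tx":0,"ty":0,"tz":0.15,"ax":0,"ay":0,"az":0,"jaw":0.05},{"tx":0,"ty":0,"tz":0,"ax":0,"ay":0,"az":0,"jaw":0.05},{"tx":0,"ty":0,"tz":0,"ax":0,"ay":0,"az":0,"jaw":0.05}]'; python3 -c "
from h import *
go(538.9,-21.7,111,-38.3)"
```

```text
t: 42.1
ee_pos: [539.0, -21.6, 114.0]
orientation: [-2.966, 1.035, -0.001]
ft_force: [-1.8, -0.1, 5.0]
width: 13.9
t: 42.6
ee_pos: [539.0, -21.7, 110.8]
orientation: [-2.966, 1.035, -0.001]
ft_force: [-2.2, 0.9, 7.2]
width: 13.8
ee [539.  -21.7 110.8] yaw -38.5 az -0.19 (q6 0.61) | tx -0.01 ty 0.01 tz -0.02 cm | /1: -0.01 0.01 -0.02 | tilt 0.03 t 42.6 w 13.8
```

Lugs are in the slots and the seal pushes back (7 N). A bit deeper, then twist clockwise (+az).

```bash
python3 -m inch '[{"tx":0,"ty":0,"tz":0.15,"ax":0,"ay":0,"az":0,"jaw":0.05},{"tx":0,"ty":0,"tz":0,"ax":0,"ay":0,"az":5,"jaw":0.05},{"tx":0,"ty":0,"tz":0,"ax":0,"ay":0,"az":5,"jaw":0.05},{"tx":0,"ty":0,"tz":0,"ax":0,"ay":0,"az":5,"jaw":0.05},{"tx":0,"ty":0,"tz":0,"ax":0,"ay":0,"az":0,"jaw":0.05}]'; python3 -c "
from h import *
go(538.9,-21.7,111,-38.3);o=get_obs();print(o['ft_force'],o['moment'])"
```

```text
t: 43.22
ee_pos: [540.0, -21.7, 109.7]
orientation: [-2.804, 1.415, -0.004]
ft_force: [-0.7, -0.4, 7.9]
width: 13.8
ee [540.  -21.7 109.7] yaw -53.5 az -15.24 (q6 0.87) | tx -0.09 ty 0.06 tz -0.13 cm | /1: -0.09 0.06 -0.13 | tilt 0.14 t 43.2 w 13.8
[-0.66429671 -0.43512188  7.9074103 ] [-0.01678775  0.12871105 -0.04152967]
```

```bash
python3 -m inch '[{"tx":0,"ty":0,"tz":0,"ax":0,"ay":0,"az":7,"jaw":0.05},{"tx":0,"ty":0,"tz":0,"ax":0,"ay":0,"az":7,"jaw":0.05},{"tx":0,"ty":0,"tz":0,"ax":0,"ay":0,"az":7,"jaw":0.05},{"tx":0,"ty":0,"tz":0,"ax":0,"ay":0,"az":7,"jaw":0.05},{"tx":0,"ty":0,"tz":0,"ax":0,"ay":0,"az":7,"jaw":0.05},{"tx":0,"ty":0,"tz":0,"ax":0,"ay":0,"az":7,"jaw":0.05},{"tx":0,"ty":0,"tz":0,"ax":0,"ay":0,"az":7,"jaw":0.05},{"tx":0,"ty":0,"tz":0,"ax":0,"ay":0,"az":7,"jaw":0.05},{"tx":0,"ty":0,"tz":0,"ax":0,"ay":0,"az":3,"jaw":0.05},{"tx":0,"ty":0,"tz":0,"ax":0,"ay":0,"az":0,"jaw":0.05},{"tx":0,"ty":0,"tz":0,"ax":0,"ay":0,"az":0,"jaw":0.05}]'; python3 -c "
from h import *
go(538.9,-21.7,111,-118.3);o=get_obs();print(o['ft_force'],o['moment'])"
```

```text
t: 44.6
ee_pos: [540.1, -21.8, 109.7]
orientation: [-1.745, 2.61, -0.003]
ft_force: [-0.9, -0.1, 8.3]
width: 13.7
ee [540.1 -21.8 109.7] yaw -112.5 az 5.82 (q6 1.90) | tx 0.05 ty 0.11 tz -0.13 cm | /1: 0.05 0.11 -0.13 | tilt 0.16 t 44.6 w 13.7
[-0.90450237 -0.12845364  8.29866883] [0.08187214 0.12232385 0.02014396]
```

```bash
for i in 1; do python3 -m inch '[{"tx":0,"ty":0,"tz":0,"ax":0,"ay":0,"az":3,"jaw":0.05},{"tx":0,"ty":0,"tz":0,"ax":0,"ay":0,"az":3,"jaw":0.05},{"tx":0,"ty":0,"tz":0,"ax":0,"ay":0,"az":0,"jaw":0.05},{"tx":0,"ty":0,"tz":0,"ax":0,"ay":0,"az":0,"jaw":0.05}]' >/dev/null; python3 -c "
from h import *
go(538.9,-21.7,111,-118.3);o=get_obs();print(o['ft_force'],o['moment'])"; done; python3 -m inch '[{"tx":0,"ty":0,"tz":0,"ax":0,"ay":0,"az":2.5,"jaw":0.05},{"tx":0,"ty":0,"tz":0,"ax":0,"ay":0,"az":0,"jaw":0.05},{"tx":0,"ty":0,"tz":0,"ax":0,"ay":0,"az":0,"jaw":0.05}]' >/dev/null; python3 -c "
from h import *
go(538.9,-21.7,111,-118.3);o=get_obs();print(o['ft_force'],o['moment'])"
```

```text
ee [540.1 -21.7 109.8] yaw -118.5 az -0.18 (q6 2.01) | tx 0.05 ty 0.11 tz -0.12 cm | /1: 0.05 0.11 -0.12 | tilt 0.16 t 45.1 w 13.9
[-0.72341448 -0.52290478  7.68599265] [0.06071785 0.15503294 0.01651061]
ee [540.1 -21.8 109.8] yaw -121.0 az -2.68 (q6 2.05) | tx 0.05 ty 0.11 tz -0.12 cm | /1: 0.05 0.11 -0.12 | tilt 0.16 t 45.5 w 13.6
[ 0.3240164  -0.67565693  8.13737133] [ 0.01988784  0.15255055 -0.01377036]
```

```bash
python3 -m inch '[{"tx":0,"ty":0,"tz":0,"ax":0,"ay":0,"az":2,"jaw":0.05},{"tx":0,"ty":0,"tz":0,"ax":0,"ay":0,"az":0,"jaw":0.05},{"tx":0,"ty":0,"tz":0,"ax":0,"ay":0,"az":0,"jaw":0.05}]' >/dev/null; python3 -c "
from h import *
go(538.9,-21.7,111,-118.3);o=get_obs();print(o['ft_force'],o['moment'])";python3 -m inch '[{"tx":0,"ty":0,"tz":0,"ax":0,"ay":0,"az":2,"jaw":0.05},{"tx":0,"ty":0,"tz":0,"ax":0,"ay":0,"az":0,"jaw":0.05},{"tx":0,"ty":0,"tz":0,"ax":0,"ay":0,"az":0,"jaw":0.05}]' >/dev/null; python3 -c "
from h import *
go(538.9,-21.7,111,-118.3);o=get_obs();print(o['ft_force'],o['moment'])"
```

```text
ee [539.7 -22.1 109.7] yaw -122.9 az -4.61 (q6 2.08) | tx 0.00 ty 0.09 tz -0.13 cm | /1: 0.00 0.09 -0.13 | tilt 0.12 t 45.9 w 13.7
[-0.54410585 -1.62522977  7.83669763] [-0.24085386  0.33437499  0.38266095]
ee [539.7 -22.2 109.7] yaw -124.9 az -6.56 (q6 2.12) | tx -0.01 ty 0.10 tz -0.13 cm | /1: -0.01 0.10 -0.13 | tilt 0.13 t 46.2 w 14.1
[-1.12975186 -2.01003937  8.42403613] [-0.35358901  0.30483382  0.7635013 ]
```

Stop felt (Mz 0.76 Nm at -125°). Back off about 5°, ease up so the lugs seat, then check before release.

```bash
python3 -m inch '[{"tx":0,"ty":0,"tz":0,"ax":0,"ay":0,"az":-5,"jaw":0.05},{"tx":0,"ty":0,"tz":-0.2,"ax":0,"ay":0,"az":0,"jaw":0.05},{"tx":0,"ty":0,"tz":-0.2,"ax":0,"ay":0,"az":0,"jaw":0.05},{"tx":0,"ty":0,"tz":-0.1,"ax":0,"ay":0,"az":0,"jaw":0.05},{"tx":0,"ty":0,"tz":0,"ax":0,"ay":0,"az":0,"jaw":0.05},{"tx":0,"ty":0,"tz":0,"ax":0,"ay":0,"az":0,"jaw":0.05}]' ; python3 -m inch '[{"tx":0,"ty":0,"tz":-0.15,"ax":0,"ay":0,"az":0,"jaw":0.05},{"tx":0,"ty":0,"tz":0,"ax":0,"ay":0,"az":0,"jaw":0.05},{"tx":0,"ty":0,"tz":0,"ax":0,"ay":0,"az":0,"jaw":0.05}]';python3 -c "
from h import *
go(538.9,-21.7,111,-118.3);o=get_obs();print(o['ft_force'],o['moment'])"
```

```text
t: 46.98
ee_pos: [539.8, -21.9, 114.4]
orientation: [-1.571, 2.719, -0.002]
ft_force: [-0.0, -0.3, 5.8]
width: 14.0
t: 47.35
ee_pos: [539.7, -21.8, 115.7]
orientation: [-1.57, 2.719, -0.002]
ft_force: [2.6, -2.2, 4.9]
width: 14.1
ee [539.7 -21.8 115.7] yaw -120.0 az -1.69 (q6 2.03) | tx 0.03 ty 0.08 tz 0.47 cm | /1: 0.03 0.08 0.47 | tilt 0.11 t 47.4 w 14.1
[ 2.60203287 -2.20427816  4.90872107] [-0.277146   -0.39614983  0.04629385]
```

```bash
python3 -m inch '[{"tx":0,"ty":0,"tz":-0.15,"ax":0,"ay":0,"az":0,"jaw":0.05},{"tx":0,"ty":0,"tz":0,"ax":0,"ay":0,"az":0,"jaw":0.05},{"tx":0,"ty":0,"tz":0,"ax":0,"ay":0,"az":0,"jaw":0.05}]';python3 -c "
from h import *
o=get_obs();print(o['ft_force'],o['moment'])"
```

```text
t: 47.72
ee_pos: [539.5, -21.7, 116.3]
orientation: [-1.57, 2.72, -0.001]
ft_force: [5.4, -2.3, -3.2]
width: 14.0
[ 5.36973272 -2.26839269 -3.16845104] [-0.26103571 -0.87097257  0.02292379]
```

Upward pull is now resisted at TCP 116.3, i.e. underside about 101 mm, the notch height. Release and back away.

```bash
python3 -m inch '[{"tx":0,"ty":0,"tz":0.1,"ax":0,"ay":0,"az":0,"jaw":0.05},{"tx":0,"ty":0,"tz":0,"ax":0,"ay":0,"az":0,"jaw":0.5},{"tx":0,"ty":0,"tz":0,"ax":0,"ay":0,"az":0,"jaw":0.5},{"tx":0,"ty":0,"tz":0,"ax":0,"ay":0,"az":0,"jaw":0.5},{"tx":0,"ty":0,"tz":0,"ax":0,"ay":0,"az":0,"jaw":0.5},{"tx":0,"ty":0,"tz":-3,"ax":0,"ay":0,"az":0,"jaw":0.5},{"tx":0,"ty":0,"tz":-5,"ax":0,"ay":0,"az":0,"jaw":0.5},{"tx":0,"ty":0,"tz":-5,"ax":0,"ay":0,"az":0,"jaw":0.5},{"tx":0,"ty":0,"tz":-5,"ax":0,"ay":0,"az":0,"jaw":0.5},{"tx":0,"ty":0,"tz":0,"ax":0,"ay":0,"az":0,"jaw":0.5},{"tx":0,"ty":0,"tz":0,"ax":0,"ay":0,"az":0,"jaw":0.5}]'
python3 - <<'E'
from h import *
im,d,cal=snap('wrist');P=cloud(d,cal); z=P[...,2]; v=P[...,:2]-[538.9,-21.7]; r=np.hypot(v[...,0],v[...,1])
q=P[(r<32)&(z>130)&(z<150)]; print('bar ang',np.degrees(.5*np.arctan2(2*np.cov(q[:,0],q[:,1])[0,1],np.var(q[:,0])-np.var(q[:,1]))),q.mean(0),'top',np.median(q[:,2]))
a=P[(r<31)&(z>100)&(z<122)]; b=P[(r>36)&(r<44)&(z>100)&(z<122)]; print('disc z',np.median(a[:,2]),'rim z',np.median(b[:,2]))
# disc tilt
s=np.linalg.lstsq(np.c_[a[:,:2]-a[:,:2].mean(0),np.ones(len(a))],a[:,2],rcond=None)[0]; print('disc slope deg',np.degrees(s[:2]))
p=w2p(cal,[538.9,-21.7,110])[0].astype(int); save('w8',cv2.resize(im[max(0,p[1]-75):p[1]+75,p[0]-100:p[0]+100],(800,600),interpolation=cv2.INTER_CUBIC))
i2,d2,c2=snap('scene'); save('s9',cv2.resize(i2[120:360,110:470],(800,534)))
i2,d2,c2=snap('top');P=cloud(d2,c2);z=P[...,2]
q=P[(np.hypot(P[...,0]-580,P[...,1]+256)<60)&(z>72)&(z<90)]; print('holder',len(q),q.mean(0) if len(q) else '')
E
```

```text
t: 49.1
ee_pos: [538.2, -21.6, 295.2]
orientation: [1.571, -2.72, -0.001]
ft_force: [-0.3, -0.6, -0.9]
width: 44.1
bar ang -30.027912350487764 [541.02814849 -22.86956033 141.6756756 ] top 141.8990446765286
disc z 112.17342796516598 rim z 111.05118857998768
disc slope deg [ 0.1653008  -0.11726064]
holder 255 [ 581.2215847  -254.94269901   76.96473267]
```

View pics/w8.png

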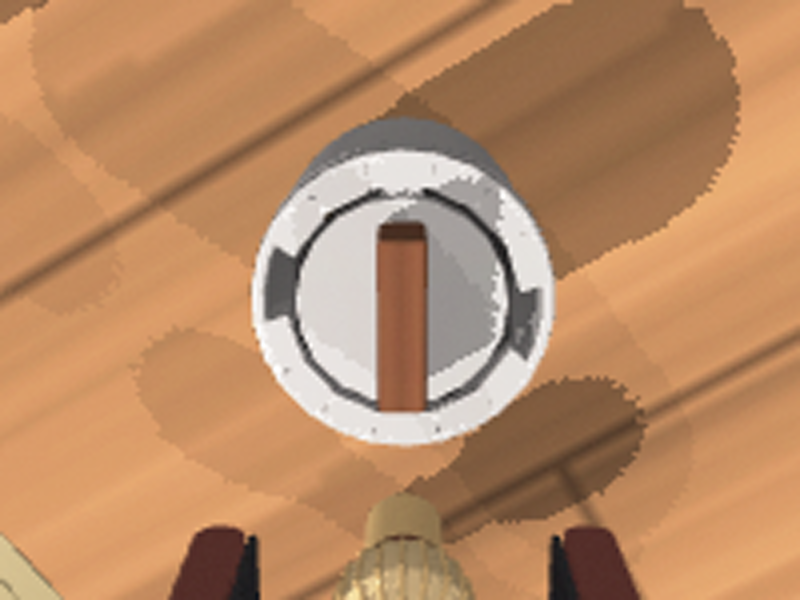

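View pics/s9.png

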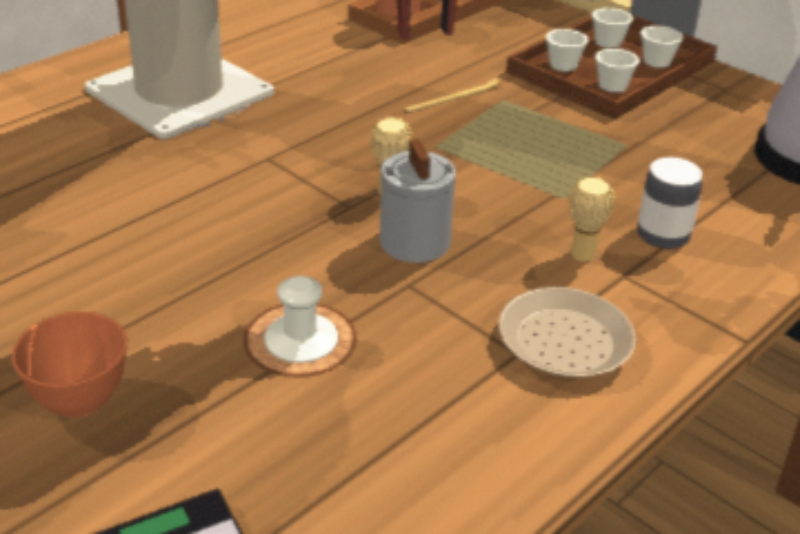

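The lid sits flush and level, turned home away from the slots. The mat is empty, the holder is upright wholly on the coaster, and the other things are in place. Handing in.

```bash
python3 -c "
from h import *
print(ctrl.close_job())"
```

```text
the job is handed in; nothing more can be done
None
```

The job is handed in at about 49 s of robot time, with every step done in the order asked.

**What I did:** I lifted the whisk holder onto the cork coaster, then put all five cakes from the mat into the canister. I then set the lid's lugs in the slots, pressed it down, turned it about 80° clockwise to the stop and let it spring up.

**Last checks:**
- **Lid:** An upward pull before release was resisted at about 101 mm, the notch height. After release the disc was level, about 1 mm above the rim. The bar was at -30°, against about -28° expected from the measured slots, which is within the notch's play.
- **Holder:** It stands upright within a couple of millimetres of the coaster's centre.
- **Cakes and other things:** The mat is empty. All five cakes were released over the canister's mouth, but the pile hid some of them, so I could not count all five inside. The other tea things in view look undisturbed.

**What did not go as planned:** The gripper closed on the holder's bulb (48 mm opening) instead of its stem, but it held firmly and stayed upright. The first two move commands were refused because rows need all seven values; nothing moved.

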